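Hang and book in the parts baskets at the soldering bench

ROBOT

A 6-joint arm with a two-finger parallel gripper is mounted at the origin on the work surface. World frame = base frame: x ahead of the robot, y to its left, z up, the work surface at z = 0. Lengths are in m, angles in rad, forces in N, time in s.
With the tool pointing down it reaches from about 0.375 to 0.9 m from the base axis. Payload 3.1 kg.
Tool frame: the origin (TCP) lies midway between the tips of the shut fingers; the grasp point (between the pads) lies 19 mm behind it; z points along the fingers, y is the line along which they close (so a half turn about z gives the same grasp; the last joint's range is limited). The gripper opens to 87 mm and grips with 3 to 60 N. Pads are 19 mm wide; open, the fingers measure 117 mm over their backs; the gripper's body (75 mm by 190 mm) begins 51 mm behind the grasp point.
Start: joints at [-0.178, 0.527, 1.433, -0, 1.181, -0.178], TCP at [0.625, 0, 0.191] pointing down, gripper open.
Joint ranges: [-3.08, 3.08], [-0.75, 2.2], [0.22, 2.44], [-1.43, 4.57], [0, 2.65], [-2.85, 2.85]. Speed limits (rad/s): [2.79, 2.79, 3.14, 3.14, 3.14, 3.14].

INTERFACE

Orientations are given as a unit quaternion [x, y, z, w].
In Python, from rig import robot gives the robot as it stands.
- The arm moves only by the shell command python3 -m jog 'ROWS' [FORCE]. ROWS is a JSON object of lists of equal length, an entry for each row: "dp": the shift along the tool's x, y, z in mm, a list of three; "delta_rot": the turn, a rotation vector about the tool's x, y, z in rad, a list of three; "gripper": the opening, from -1 (shut) to 1 (fully open). A call has 1 to 12 rows; each row is the pose to reach, as a shift and turn from the pose commanded when the call began, along the tool's axes at that moment; what a row does not reach only later rows make up. A row lasts 1/10 s, in which the tool goes at most 50 mm and 8.59 degrees, less where a joint would pass 70% of its speed; a pose out of reach is approached as far as the arm can. A call with a gripper value outside its range is refused whole. The fingers move at their own pace and stop on an object; FORCE is the grip in N (left out, the last holds). Time passes only in rows, so rows that repeat a pose let the fingers close. It gives the time, the measured TCP pose, the force, the opening and the grip force at its end, in the units of the state.
- robot.get_obs(): the state, without advancing time (a new reading comes with each control period).
- robot.camera(name): name is "scene" or "side" or "wrist"; returns the picture (384x512x3 uint8, red, green, blue); there is no depth.
- robot.camera_model(name): a dict with "fx", "fy", "cx", "cy" (pixels), "xyz" and "orientation" of the camera in the world; the wrist camera has in their place "T_tool_cam" (4x4, takes a point from camera to tool coordinates, whose origin is the TCP and whose axes are the flange's). Camera axes: x right, y down, z forward; pixel columns grow to the right and rows downward; lengths in m; the calibration is good to about 2 mm. A picture is of the moment at which its call begins: read the wrist's pose just before it. camera_model takes no time and is no camera call.
- robot.hand_in(): hands the job in; it is judged then, once.
Trained networks look in the newest picture that a camera, given by its name, has taken for a name from the list of things; names that differ only in an ending like _2 or _b are one class to them, and where a whole thing is asked for, a point or a joint stands for the part that bears it (a point fixed in the world has none). Each returns a list of dicts, best first, with "score" (0 to 1); they miss things now and then, are a little off and sometimes report something else, mostly with a low value. They report only what shows in the picture. A call takes as long as a camera call.
- robot.search_frame(name, camera): "rect" ([left, top, right, bottom] in pixels, round what is visible of it).
The state is a dict: "time": time; "q": joint angles; "joint_velocities": joint speeds; "joint_torque": joint torques, N m; "position": TCP position; "tool_rot": TCP orientation; "ft_force": force on the tool from outside, world axes, zero at the start; "moment": the same for the moment, N m; "grip_width": finger opening in m; "grip_force": force on a finger pad.
Only numpy, scipy, OpenCV 4.12 (cv2) and the standard library are available. Lean on these libraries where they do the work, as an engineer would, in place of code of your own. Each camera call takes 0.05 s, during which the arm holds its last target. There are 200 camera calls.

TASK

Hang every parts basket that is on the bench by its handle on the hook stand of its own colour, hanging straight with its barcode label on the side of the hook's open end. When all of them hang, take the scanner from its holder and scan the baskets' labels in the order red, yellow, blue (skip a colour that is not there): point it squarely at the label with its reading point on the label's middle and hold it still for a second. Then stand the scanner back in its holder nose down, with everything still hanging and the other things on the bench left where they are and no basket tipped over.

Things in the scene. Friction and masses are not known exactly. Their poses are not given: they have to be found in the camera images.
- red_basket: loose red basket, 0.28 kg, may be absent. Tray 90 (x) x 100 (y) x 40 mm high; rigid upright handle over its middle: uprights at y = +-48 mm, flat top bar 12 mm thick (x), 102 mm long (y), from 96 to 128 mm above the underside; opening under the bar 56 mm high, 90 wide. White barcode plate sticks out of its -x side, to x = -81 mm. Origin: centre of the underside, z up
- red_handle (a point): middle of the underside of the red basket's handle bar (96 mm above the basket's origin); axes as the basket's
- red_label (a point): centre of the face of the red basket's barcode label (36 x 60 mm), 65 mm to the -x side of the basket's origin and 35 mm above it; z is the face's outward normal, leaning 25 degrees from straight up towards the basket's -x side; y along its long side
- red_hook: fixed steel hook stand with a red base plate (150 x 90 x 12 mm). Origin under the seat, on the table; a post 75 mm behind it (+x) carries a 10 mm round arm that runs to -x, 200 mm up at its rubber-sleeved seat, and turns up at its free end, 42 mm to the -x side of the seat (top of the tip 214 mm up)
- red_seat (a point): top of the red hook's arm at the middle of its lowest place, the 30 mm long seat, where a handle bar rests, crosswise to the arm; x points along the arm from the free end to the post, z up
- yellow_basket: loose yellow basket, 0.28 kg, may be absent. Tray 90 (x) x 100 (y) x 40 mm high; rigid upright handle over its middle: uprights at y = +-48 mm, flat top bar 12 mm thick (x), 102 mm long (y), from 96 to 128 mm above the underside; opening under the bar 56 mm high, 90 wide. White barcode plate sticks out of its -x side, to x = -81 mm. Origin: centre of the underside, z up
- yellow_handle (a point): middle of the underside of the yellow basket's handle bar (96 mm above the basket's origin); axes as the basket's
- yellow_label (a point): centre of the face of the yellow basket's barcode label (36 x 60 mm), 65 mm to the -x side of the basket's origin and 35 mm above it; z is the face's outward normal, leaning 25 degrees from straight up towards the basket's -x side; y along its long side
- yellow_hook: fixed steel hook stand with a yellow base plate (150 x 90 x 12 mm). Origin under the seat, on the table; a post 75 mm behind it (+x) carries a 10 mm round arm that runs to -x, 200 mm up at its rubber-sleeved seat, and turns up at its free end, 42 mm to the -x side of the seat (top of the tip 214 mm up)
- yellow_seat (a point): top of the yellow hook's arm at the middle of its lowest place, the 30 mm long seat, where a handle bar rests, crosswise to the arm; x points along the arm from the free end to the post, z up
- blue_basket: loose blue basket, 0.28 kg, may be absent. Tray 90 (x) x 100 (y) x 40 mm high; rigid upright handle over its middle: uprights at y = +-48 mm, flat top bar 12 mm thick (x), 102 mm long (y), from 96 to 128 mm above the underside; opening under the bar 56 mm high, 90 wide. White barcode plate sticks out of its -x side, to x = -81 mm. Origin: centre of the underside, z up
- blue_handle (a point): middle of the underside of the blue basket's handle bar (96 mm above the basket's origin); axes as the basket's
- blue_label (a point): centre of the face of the blue basket's barcode label (36 x 60 mm), 65 mm to the -x side of the basket's origin and 35 mm above it; z is the face's outward normal, leaning 25 degrees from straight up towards the basket's -x side; y along its long side
- blue_hook: fixed steel hook stand with a blue base plate (150 x 90 x 12 mm). Origin under the seat, on the table; a post 75 mm behind it (+x) carries a 10 mm round arm that runs to -x, 200 mm up at its rubber-sleeved seat, and turns up at its free end, 42 mm to the -x side of the seat (top of the tip 214 mm up)
- blue_seat (a point): top of the blue hook's arm at the middle of its lowest place, the 30 mm long seat, where a handle bar rests, crosswise to the arm; x points along the arm from the free end to the post, z up
- scanner: handheld stick barcode scanner, 145 mm long, 0.18 kg, standing nose down in its holder. Black head 44 x 44 mm, 40 mm long, with a red window in the nose; white grip above it 32 (x) x 36 (y) mm, up to z = 145 mm. Origin: centre of the window; z from the nose up the grip; it reads along its own -z
- scan_spot (a point): the scanner's best reading point, 70 mm out from its window along the beam (its -z)
- holder: fixed grey square cup for the scanner, 66 x 66 mm outside, 58 x 58 mm inside, rim 60 mm above the table, inner floor 10 mm up; origin on the table in the middle
- holder_in (a point): centre of the holder's inner floor, z up: the scanner's origin lies here when it is put away
- fan: fixed fume fan 100 mm wide, 110 mm tall, on a 100 x 100 mm foot; origin on the table in the middle; not part of the job
- reel: loose reel of solder with green flanges, lying flat, diameter 66 mm, 40 mm high; not part of the job; origin under its middle
- flux: loose small white bottle with blue cap, diameter 44 mm, 85 mm tall; not part of the job; origin under its middle
- carton: loose white open box of parts 90 x 110 x 40 mm; not part of the job; origin under its middle

How it is judged:
By the outcome, as a careful person would: the job done as asked, in the order asked, and still so for the second after the job is handed in, with the robot touching nothing.
Of red_basket, yellow_basket, blue_basket only 2 to 3 are there at a start; the rules pass over those that are not, and their reading is None.
At some moment in a run one of red_basket, yellow_basket, blue_basket may be knocked a few centimetres aside while the robot is not near it.
It also fails if it takes over 210 s, if anything falls off the work surface, if the arm or the gripper's body presses on something with over 40 N, if the wrist force passes 120 N, or if a joint passes its speed limit or range.

## Working session

There is one attempt and no reset: what is moved stays moved. The work goes in short steps, Python scripts to look and compute and a shell command to move; the robot and the scene stay as the last step left them, time stands still between calls to the robot, and variables do not carry over. Pictures are saved under pics/ and viewed, at most 17 in all, crops included, and the job is handed in when it is done.

```bash
ls; mkdir -p pics
python3 - <<'E'
from rig import robot
import cv2,numpy as np
o=robot.get_obs(); print(o['time'],o['position'],o['tool_rot'],o['grip_width'])
ims=[]
for c in ['scene','side']:
    im=robot.camera(c); cv2.imwrite(f'pics/{c}0.png',im[:,:,::-1]); m=robot.camera_model(c); print(c,m)
    for n in ['red_basket','yellow_basket','blue_basket','red_hook','yellow_hook','blue_hook','scanner','holder','reel','flux','carton','fan','red_label','yellow_label','blue_label']:
        print(n,[(np.round(d['rect']).tolist(),round(d['score'],2)) for d in robot.search_frame(n,c)][:2])
print(robot.camera_model('wrist'))
E
```

```text
pics
0.0 [6.24201550e-01 1.95921692e-04 1.90275971e-01] [ 7.07098306e-01  7.07114434e-01 -6.16248079e-04 -8.84793904e-04] 0.08693699222805026
scene {'fx': 346.44427658146486, 'fy': 346.44427658146486, 'cx': 256.706510204979, 'cy': 190.4702185426261, 'xyz': array([ 1.35347745, -0.09424692,  0.87130106]), 'orientation': array([ 0.68478667,  0.60596125, -0.26745726, -0.30388284])}
red_basket [([294.0, 171.0, 327.0, 212.0], 0.83)]
yellow_basket [([179.0, 186.0, 218.0, 227.0], 0.75), ([121.0, 246.0, 143.0, 271.0], 0.69)]
blue_basket []
red_hook [([354.0, 172.0, 374.0, 204.0], 0.72), ([283.0, 182.0, 336.0, 271.0], 0.57)]
yellow_hook [([191.0, 194.0, 221.0, 278.0], 0.63), ([357.0, 174.0, 376.0, 206.0], 0.2)]
blue_hook [([241.0, 204.0, 280.0, 279.0], 0.7), ([288.0, 172.0, 327.0, 213.0], 0.42)]
scanner [([353.0, 173.0, 374.0, 205.0], 0.88)]
holder [([345.0, 193.0, 376.0, 220.0], 0.71), ([288.0, 171.0, 327.0, 215.0], 0.21)]
reel [([126.0, 249.0, 146.0, 269.0], 0.64)]
flux [([380.0, 220.0, 396.0, 246.0], 0.82)]
carton [([332.0, 162.0, 362.0, 185.0], 0.91), ([286.0, 186.0, 332.0, 267.0], 0.31)]

[... 1143 characters left out ...]
 0.65)]
fan [([306.0, 276.0, 367.0, 346.0], 0.95), ([377.0, 266.0, 409.0, 296.0], 0.21)]
red_label [([178.0, 147.0, 226.0, 200.0], 0.65)]
yellow_label [([305.0, 169.0, 366.0, 250.0], 0.69), ([256.0, 228.0, 312.0, 286.0], 0.67)]
blue_label []
{'fx': 322.9929938655071, 'fy': 322.9929938655071, 'cx': 253.26086640917262, 'cy': 185.53965000339005, 'T_tool_cam': array([[ 3.23832528e-04, -9.64381840e-01, -2.64513821e-01,
         7.29884263e-02],
       [ 9.99999772e-01,  1.55736763e-04,  6.56460021e-04,
         6.24518846e-04],
       [-5.91883597e-04, -2.64513974e-01,  9.64381671e-01,
        -1.93266745e-01],
       [ 0.00000000e+00,  0.00000000e+00,  0.00000000e+00,
         1.00000000e+00]])}
```

Run:
```python
import cv2
s=cv2.imread('pics/scene0.png'); cv2.imwrite('pics/scene0c.png',cv2.resize(s[140:300,105:415],None,fx=2.58,fy=2.58,interpolation=cv2.INTER_CUBIC))
s=cv2.imread('pics/side0.png'); cv2.imwrite('pics/side0c.png',cv2.resize(s[95:355,110:420],None,fx=2.3,fy=2.3,interpolation=cv2.INTER_CUBIC))
```

```text
(no output)
```

View pics/scene0c.png

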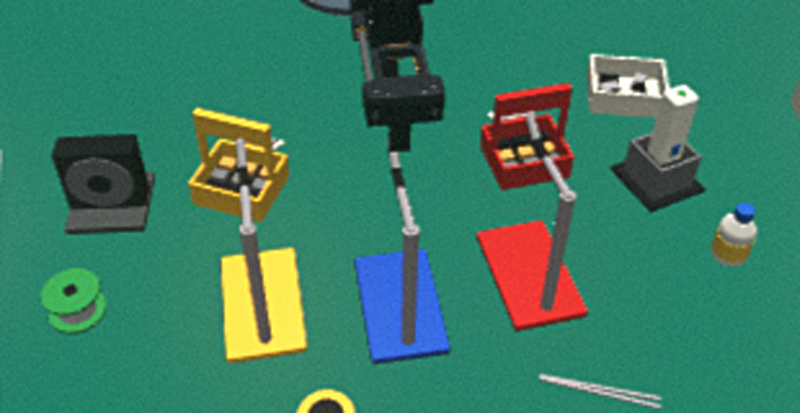

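View pics/side0c.png

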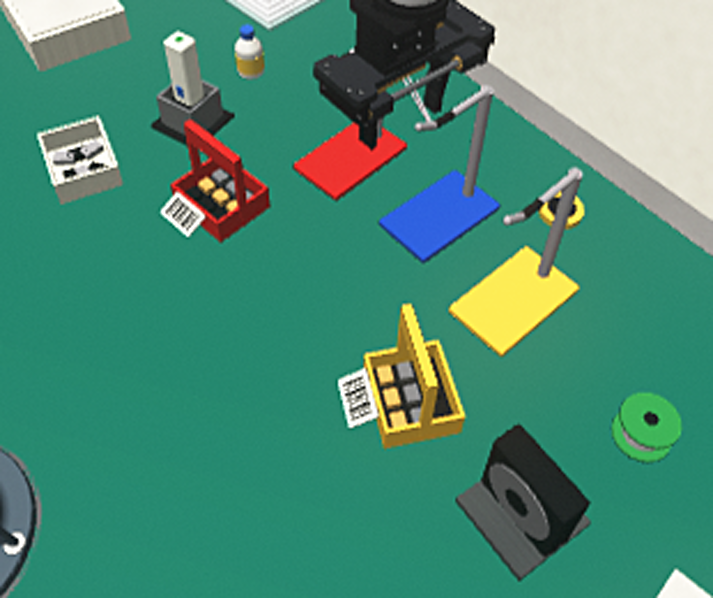

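The scene shows red (crop ~527,140) and yellow (~240,165) baskets; there is no blue basket. The labels face the robot and the hooks open towards the robot. The posts stand at the far ends of their plates. Next I'll fit poses to the colour silhouettes.

```bash
cat > h.py <<'E'
import cv2,numpy as np
from rig import robot
from scipy.spatial.transform import Rotation as R
from scipy.optimize import minimize
HUE={'red':(0,),'yellow':(25,),'blue':(110,)}
def cam(c,obs=None):
    m=robot.camera_model(c); K=np.array([[m['fx'],0,m['cx']],[0,m['fy'],m['cy']],[0,0,1]])
    T=np.eye(4)
    if c=='wrist':
        o=obs or robot.get_obs(); T[:3,:3]=R.from_quat(o['tool_rot']).as_matrix(); T[:3,3]=o['position']; T=T@m['T_tool_cam']
    else: T[:3,:3]=R.from_quat(m['orientation']).as_matrix(); T[:3,3]=m['xyz']
    return K,T
def proj(KT,P):
    K,T=KT; p=(np.asarray(P)-T[:3,3])@T[:3,:3]@K.T; return p[:,:2]/p[:,2:]
def ray(KT,uv,z):
    K,T=KT; d=T[:3,:3]@np.linalg.solve(K,[*uv,1]); return T[:3,3]+d*(z-T[2,3])/d[2]
def mask(im,col):
    h=cv2.cvtColor(im,cv2.COLOR_RGB2HSV).astype(int); d=(h[...,0]-HUE[col][0]+90)%180-90
    return ((abs(d)<9)&(h[...,1]>130)&(h[...,2]>50)).astype(np.uint8)
def box(x0,x1,y0,y1,z0,z1): return np.array([[a,b,c] for a in(x0,x1) for b in(y0,y1) for c in(z0,z1)])/1e3
BASKET=[box(-45,45,-50,50,0,40),box(-6,6,-51,-45,0,128),box(-6,6,45,51,0,128),box(-6,6,-51,51,96,128)]
INNER=box(-41,41,-46,46,40,40.1)
PLATE=[box(-75,75,-45,45,0,12)]
S=4
def fit(views,parts,x0,z=0,inner=None,sc=(.01,.01,.1)):
    """views: list of (KT,mask,ignore or None); x0=(x,y,yaw)"""
    vs=[]
    for KT,m,ig in views:
        P=np.vstack(parts)+[x0[0],x0[1],z]; uv=proj(KT,P); lo=np.maximum(uv.min(0)-15,0).astype(int); hi=np.minimum(uv.max(0)+15,[512,384]).astype(int)
        f=lambda a:cv2.resize(a[lo[1]:hi[1],lo[0]:hi[0]].astype(np.float32),None,fx=S,fy=S,interpolation=cv2.INTER_LINEAR)>.5
        vs.append((KT,f(m),lo,~f(ig) if ig is not None else True))
    def cost(x):
        Rz=R.from_euler('z',x[2]).as_matrix(); c=0
        for KT,m,lo,ok in vs:
            def poly(Q,img,v):
                u=(proj(KT,Q@Rz.T+[x[0],x[1],z])-lo+.5)*S-.5
                cv2.fillConvexPoly(img,np.round(cv2.convexHull(u.astype(np.float32))*16).astype(np.int32),v,shift=4)
            img=np.zeros(m.shape,np.uint8); poly(parts[0],img,1)
            if inner is not None: poly(inner,img,2)
            for Q in parts[1:]: poly(Q,img,1)
            c+=(((img==1)!=m)&(img!=2)&ok).sum()/m.sum()
        return c
    best=None
    for dy in (-.35,0,.35):
        s=np.array([[0,0,0],[1,0,0],[0,1,0],[0,0,1]])*sc+np.array(x0)+[0,0,dy]
        r=minimize(cost,s[0],method='Nelder-Mead',options=dict(initial_simplex=s,xatol=1e-4,fatol=1e-4))
        if best is None or r.fun<best.fun: best=r
    return best.x,best.fun
E
python3 - <<'E'
from h import *
C={c:cam(c) for c in('scene','side')}; I={c:cv2.imread(f'pics/{c}0.png')[:,:,::-1].copy() for c in C}
for n,s,r in(('red_basket','scene',(294,171,327,212)),('yellow_basket','scene',(179,186,218,227))):
    g=ray(C[s],((r[0]+r[2])/2,(r[1]+r[3])/2),.03); col=n.split('_')[0]
    for vs in(['scene'],['side'],['scene','side']):
        print(n,vs,np.round(fit([(C[c],mask(I[c],col),None) for c in vs],BASKET,[*g[:2],0],inner=INNER),4) if 0 else [np.round(a,4) for a in fit([(C[c],mask(I[c],col),None) for c in vs],BASKET,[*g[:2],0],inner=INNER)])
off=lambda u,v:(105+u/2.58,140+v/2.58)
offs=lambda u,v:(110+u/2.3,95+v/2.3)
cen={'yellow':(262,305),'blue':(402,305),'red':(532,275)}
post={'yellow':(265,338),'blue':(408,340),'red':(547,305)}
top={'yellow':(249,229),'blue':(410,229),'red':(568,195)}
for col in cen:
    g=ray(C['scene'],off(*cen[col]),.012)
    for vs in(['scene'],['side'],['scene','side']):
        x,f=fit([(C[c],mask(I[c],col),None) for c in vs],PLATE,[*g[:2],0]); print(col,vs,np.round(x,4),round(f,3))
    p=ray(C['scene'],off(*post[col]),.012)[:2]; print(' post in plate',R.from_euler('z',-x[2]).as_matrix()[:2,:2]@(p-x[:2]))
    for h in(.2,.21,.22): p=ray(C['scene'],off(*top[col]),h)[:2]; print(' top',h,R.from_euler('z',-x[2]).as_matrix()[:2,:2]@(p-x[:2]))
for col,uv in(('yellow tip',(513,219)),('yellow post base',(550,271)),('yellow top',(575,174)),('blue tip',(424,127)),('blue base',(469,192)),('blue top',(487,92))):
    print(col,[ (h,np.round(ray(C['side'],offs(*uv),h)[:2],3)) for h in(.012,.208,.22)])
E
```

```text
red_basket ['scene'] [array([0.485 , 0.201 , 0.1206]), np.float64(0.1875)]
red_basket ['side'] [array([0.4874, 0.2033, 0.114 ]), np.float64(0.1697)]
red_basket ['scene', 'side'] [array([0.4865, 0.2017, 0.1193]), np.float64(0.3904)]
yellow_basket ['scene'] [array([ 0.4926, -0.1922, -0.466 ]), np.float64(0.1502)]
yellow_basket ['side'] [array([ 0.4947, -0.189 , -0.4494]), np.float64(0.3341)]
yellow_basket ['scene', 'side'] [array([ 0.4941, -0.1909, -0.4563]), np.float64(0.5151)]
yellow ['scene'] [ 0.6886 -0.1666  0.0557] 0.259
yellow ['side'] [ 0.6914 -0.1636  0.0674] 0.266
yellow ['scene', 'side'] [ 0.6898 -0.1658  0.054 ] 0.544
 post in plate [0.05659045 0.00023484]
 top 0.2 [0.05838966 0.00167048]
 top 0.21 [0.06744888 0.00217635]
 top 0.22 [0.0765081  0.00268223]
blue ['scene'] [ 0.7099 -0.004   0.0407] 0.24
blue ['side'] [ 7.133e-01 -7.000e-04  5.090e-02] 0.095
blue ['scene', 'side'] [ 0.7112 -0.003   0.0424] 0.36
 post in plate [ 0.05750006 -0.00071615]
 top 0.2 [ 0.05616924 -0.00121399]
 top 0.21 [ 0.06483321 -0.00295907]
 top 0.22 [ 0.07349718 -0.00470415]
red ['scene'] [0.6836
[... 236 characters left out ...]
[ 0.07386865 -0.01206012]
yellow tip [(0.012, array([ 0.781, -0.075])), (0.208, array([ 0.636, -0.171])), (0.22, array([ 0.627, -0.177]))]
yellow post base [(0.012, array([ 0.755, -0.166])), (0.208, array([ 0.615, -0.242])), (0.22, array([ 0.607, -0.246]))]
yellow top [(0.012, array([ 0.912, -0.07 ])), (0.208, array([ 0.736, -0.168])), (0.22, array([ 0.726, -0.174]))]
blue tip [(0.012, array([0.807, 0.136])), (0.208, array([ 0.656, -0.009])), (0.22, array([ 0.646, -0.018]))]
blue base [(0.012, array([ 0.769, -0.002])), (0.208, array([ 0.626, -0.115])), (0.22, array([ 0.617, -0.122]))]
blue top [(0.012, array([0.939, 0.134])), (0.208, array([ 0.757, -0.011])), (0.22, array([ 0.745, -0.02 ]))]
```

Run:
```python
from h import *
C={c:cam(c) for c in('scene','side')}; 
o=robot.get_obs()
print(proj(C['scene'],[[.624+.05,0,.19],[.624-.05,0,.19],[.65,-.0056,.21],[.68,-.004,.2]])*2.58-np.array([105,140])*2.58)
print(proj(C['side'],[[.624+.05,0,.19],[.624-.05,0,.19],[.65,-.0056,.21],[.68,-.004,.2]])*2.3-np.array([110,95])*2.3)
# triangulate tips/tops
def tri(a,b):
    A=[];
    P=[K@np.linalg.inv(T)[:3] for K,T in(C['scene'],C['side'])]
    X=cv2.triangulatePoints(P[0],P[1],np.array(a,float).reshape(2,1),np.array(b,float).reshape(2,1)); return (X[:3]/X[3]).ravel()
off=lambda u,v:(105+u/2.58,140+v/2.58)
offs=lambda u,v:(110+u/2.3,95+v/2.3)
print('blue tip',tri(off(395,157),offs(424,127)),'blue top',tri(off(410,229),offs(487,92)),'yellow tip',tri(off(240,145),offs(513,219)),'yellow top',tri(off(249,229),offs(575,174)))
print(o['ft_force'])
```

```text
[[399.65219442 170.28973894]
 [388.52870604 110.06074001]
 [391.82160903 142.13805821]
 [396.74063344 167.892128  ]]
[[428.96300033 127.13884639]
 [363.97613032 164.35679192]
 [418.30043109 125.94921255]
 [435.73013375 120.63530762]]
blue tip [ 0.66227093 -0.00339428  0.19932908] blue top [ 0.7660727  -0.00235412  0.19787113] yellow tip [ 0.63459585 -0.17043021  0.20908131] yellow top [ 0.74598978 -0.16188842  0.19735455]
[-0.17690892 -0.47761256  0.09024663]
```

```bash
python3 -m jog '{"dp":[[0,0,-40],[0,0,-80],[0,-20,-110],[50,-60,-110],[90,-90,-110],[130,-120,-110],[165,-137,-110],[200,-137,-110],[200,-137,-110],[200,-137,-110]],"delta_rot":[[0,0,0],[0,0,0],[0,0,0],[0,0,0],[0,0,0],[0,0,-0.05],[0,0,-0.12],[0,0,-0.12],[0,0,-0.12],[0,0,-0.12]],"gripper":[1,1,1,0,0,0,0,0,0,0]}' 30
python3 - <<'E'
from h import *
o=robot.get_obs(); im=robot.camera('wrist'); C=cam('wrist',o); cv2.imwrite('pics/w1.png',im[:,:,::-1])
x,f=fit([(C,mask(im,'red'),None)],BASKET,[.4865,.2017,.12],inner=INNER); print(x,f)
print(o['time'],o['position'],o['tool_rot'],o['grip_width'])
E
```

```text
time: 2.6
position: [0.4878, 0.2006, 0.3014]
tool_rot: [0.663, 0.749, -0.0, 0.0]
ft_force: [0.2, 0.0, -0.7]
grip_width: 0.0457
grip_force: 0.0
[0.48729391 0.2026581  0.12831836] 0.06626506024096386
2.6 [0.48780003 0.20058541 0.30135992] [ 6.62594308e-01  7.48978401e-01 -7.66562106e-05  3.62134197e-04] 0.045659570749811126
```

View pics/w1.png

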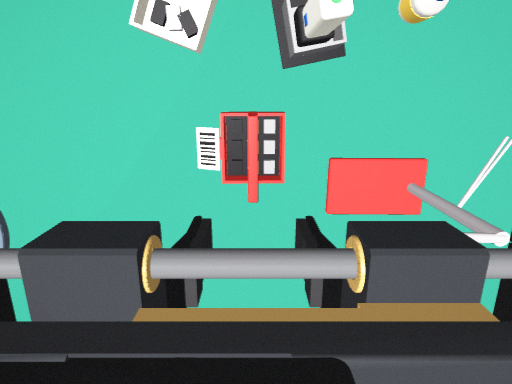

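Wrist view: red basket centred at (253,150) px with the label to its left. The red hook plate is at (377,186), with its arm at the right. The fit agrees with the fixed cameras to within 2 mm.

```bash
python3 - <<'E'
from h import *
o=robot.get_obs(); im=cv2.imread('pics/w1.png')[:,:,::-1].copy(); C=cam('wrist',o)
x,f=fit([(C,mask(im,'red'),None)],PLATE,[.684,.161,.13]); print(x,f)
E
python3 -m jog '{"dp":[[2,0,45],[2,0,90],[2,0,130],[2,0,160],[2,0,180],[2,0,195],[2,0,195],[2,0,195],[2,0,195],[2,0,195],[2,0,195],[2,0,195]],"delta_rot":[[0,0,0],[0,0,0],[0,0,0],[0,0,0],[0,0,0],[0,0,0],[0,0,0],[0,0,0],[0,0,0],[0,0,0],[0,0,0],[0,0,0]],"gripper":[0,0,0,0,0,0,0,-1,-1,-1,-1,-1]}' 40
```

```text
[0.68641984 0.16025069 0.11883394] 0.09002593784523752
time: 3.85
position: [0.488, 0.2021, 0.1068]
tool_rot: [0.663, 0.748, 0.0, 0.0]
ft_force: [0.3, -0.4, -0.8]
grip_width: 0.0118
grip_force: 0.0
```

```bash
python3 -m jog '{"dp":[[0,0,0],[0,0,0],[0,0,-30],[0,0,-70],[0,0,-110],[0,0,-134],[-20,20,-134],[-45,45,-134],[-65,62,-134],[-65,62,-134],[-65,62,-134]],"delta_rot":[[0,0,0],[0,0,0],[0,0,0],[0,0,0],[0,0,0],[0,0,0],[0,0,0],[0,0,0],[0,0,0],[0,0,0],[0,0,0]],"gripper":[-1,-1,-1,-1,-1,-1,-1,-1,-1,-1,-1]}' 40
python3 - <<'E'
from h import *
I={c:robot.camera(c) for c in('scene','side')}
a=cv2.resize(I['scene'][150:290,200:380],None,fx=2.2,fy=2.2,interpolation=2);b=cv2.resize(I['side'][80:220,150:330],None,fx=2.2,fy=2.2,interpolation=2)
cv2.imwrite('pics/a1.png',np.hstack([a,b])[:,:,::-1])
E
```

```text
time: 4.95
position: [0.5566, 0.1448, 0.2398]
tool_rot: [0.664, 0.748, -0.0, -0.001]
ft_force: [-0.7, 0.3, -0.1]
grip_width: 0.0003
grip_force: 0.0
```

View pics/a1.png

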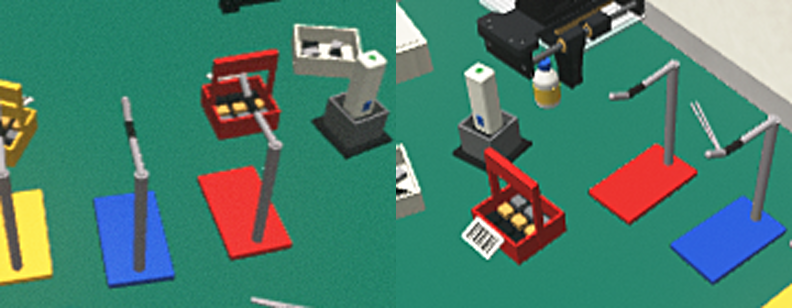

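The fingers shut empty, and the red basket still stands on the bench. I'll measure where it is now.

Run:
```python
from h import *
o=robot.get_obs()
C={c:cam(c) for c in('scene','side')}; I={c:robot.camera(c) for c in C}
for vs in(['scene'],['side'],['scene','side']): print(fit([(C[c],mask(I[c],'red'),None) for c in vs],BASKET,[.487,.202,.12],inner=INNER))
print(proj(C['side'],[o['position']]),proj(C['scene'],[o['position']]),o['position'])
im=robot.camera('wrist'); cv2.imwrite('pics/w2.png',im[:,:,::-1])
cv2.imwrite('pics/s2.png',I['side'][:,:,::-1])
```

```text
(array([0.4853767 , 0.2009378 , 0.12719923]), np.float64(0.19327731092436976))
(array([0.48723037, 0.20312773, 0.12633995]), np.float64(0.18187125967012116))
(array([0.48651409, 0.20157094, 0.11986905]), np.float64(0.4067737151786711))
[[229.52564279 126.10107075]] [[303.34003611 162.18999872]] [0.55583138 0.14554322 0.23990275]
```

View pics/w2.png

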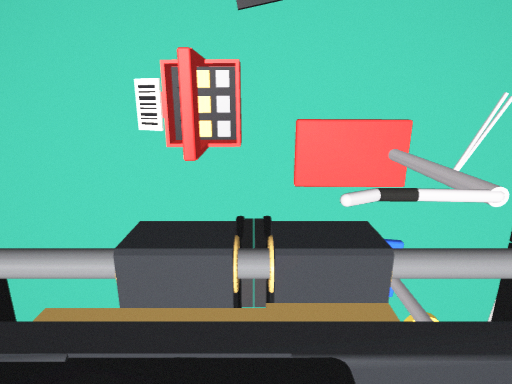

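```bash
python3 -m jog '{"dp":[[30,-30,0],[64,-62,0],[64,-62,0],[64,-62,30],[64,-62,70],[64,-62,110],[64,-62,137],[64,-62,137],[64,-62,137],[64,-62,137],[64,-62,137],[64,-62,137]],"delta_rot":[[0,0,0],[0,0,0],[0,0,0],[0,0,0],[0,0,0],[0,0,0],[0,0,0],[0,0,0],[0,0,0],[0,0,0],[0,0,0],[0,0,0]],"gripper":[0,0,0,0,0,0,0,0,0,0,0,0]}' 40
python3 - <<'E'
from h import *
I={c:robot.camera(c) for c in('scene','side','wrist')}
a=cv2.resize(I['scene'][130:230,250:360],None,fx=3.6,fy=3.6,interpolation=2);b=cv2.resize(I['side'][90:190,160:270],None,fx=3.6,fy=3.6,interpolation=2)
cv2.imwrite('pics/a2.png',np.hstack([a,b])[:,:,::-1])
E
```

```text
time: 6.4
position: [0.4889, 0.2012, 0.1047]
tool_rot: [0.663, 0.748, 0.001, 0.001]
ft_force: [0.0, 0.6, 0.2]
grip_width: 0.0438
grip_force: 0.0
```

View pics/a2.png

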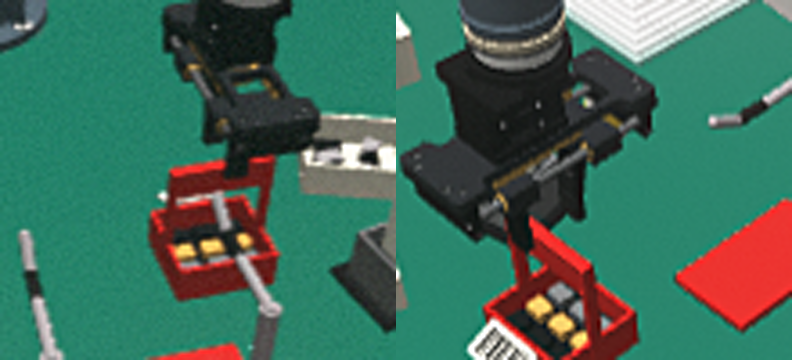

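Run:
```python
from h import *
m=robot.camera_model('wrist'); T=np.linalg.inv(m['T_tool_cam'])
K=np.array([[m['fx'],0,m['cx']],[0,m['fy'],m['cy']],[0,0,1]])
for z in(0,-.01,-.019,-.03):
  for x in (-.0095,.0095):
    p=K@(T@[x,0,z,1])[:3]; print(x,z,p[:2]/p[2])
o=robot.get_obs(); C={c:cam(c) for c in('scene','side')}
P=o['position']; d=np.array([np.cos(.12),np.sin(.12),0])*.03
for c,off,ox in(('scene',(250,130),0),('side',(160,90),396)):
    print(c,(proj(C[c],[P,P+d,P-d,P+d+[0,0,.019],P-d+[0,0,.019]])-off)*3.6+[ox,0])
    print((proj(C[c],[[.487,.202,.128]])-off)*3.6+[ox,0])
```

```text
-0.0095 0 [251.94057654 229.5040247 ]
0.0095 0 [251.91770786 201.4605052 ]
-0.0095 -0.01 [251.8852671  235.94385318]
0.0095 -0.01 [251.85982193 206.67007383]
-0.0095 -0.019 [251.83068456 242.29904582]
0.0095 -0.019 [251.80256003 211.82348208]
-0.0095 -0.03 [251.75679439 250.90227866]
0.0095 -0.03 [251.72482542 218.81937496]
scene [[220.50866825 182.52169386]
 [231.94170928 202.97770198]
 [209.48616386 162.80021827]
 [234.30207248 187.4828626 ]
 [211.51931683 147.4355823 ]]
[[223.90749836 162.01431814]]
side [[551.08915511 255.9985629 ]
 [578.66574617 238.19997125]
 [522.79631524 274.25943867]
 [576.41227581 221.81351604]
 [519.70214462 257.94572799]]
[[545.86603342 235.24768846]]
```

```bash
python3 -m jog '{"dp":[[0,-2,10],[0,-2,20],[0,-2,22],[0,-2,22],[0,-2,22],[0,-2,22],[0,-2,22],[0,-2,22],[0,-2,22],[0,-2,22],[0,-2,22],[0,-2,22]],"delta_rot":[[0,0,0],[0,0,0],[0,0,0],[0,0,0],[0,0,0],[0,0,0],[0,0,0],[0,0,0],[0,0,0],[0,0,0],[0,0,0],[0,0,0]],"gripper":[0,0,0,-1,-1,-1,-1,-1,-1,-1,-1,-1]}' 40
python3 - <<'E'
from h import *
o=robot.get_obs();print(o['position'])
I={c:robot.camera(c) for c in('scene','side','wrist')}
a=cv2.resize(I['scene'][150:220,270:340],None,fx=5,fy=5,interpolation=2);b=cv2.resize(I['side'][120:190,170:240],None,fx=5,fy=5,interpolation=2)
cv2.imwrite('pics/a3.png',np.hstack([a,b])[:,:,::-1])
E
```

```text
time: 7.75
position: [0.4862, 0.2008, 0.0814]
tool_rot: [0.663, 0.748, 0.0, 0.0]
ft_force: [1.0, 0.4, 0.5]
grip_width: 0.0117
grip_force: 40.0
[0.48623749 0.20084569 0.08138663]
```

View pics/a3.png

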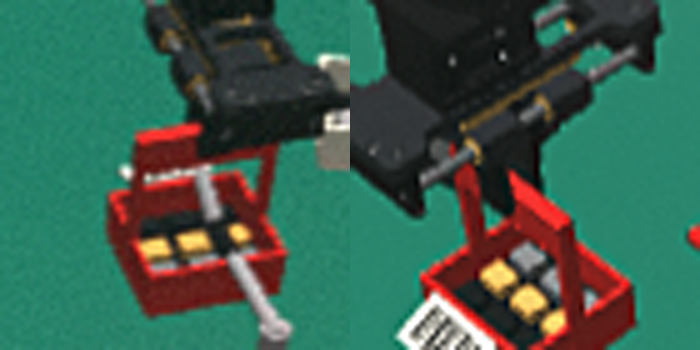

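Run:
```python
from h import *
o=robot.get_obs(); C={c:cam(c) for c in('scene','side')}
P=o['position']; d=np.array([np.cos(.12),np.sin(.12),0])*.01; s=np.array([-d[1],d[0],0])*.95
for dz in (0,.01,.02): print(dz,(proj(C['side'],[P-d+s+[0,0,dz],P-d-s+[0,0,dz],P+d-s+[0,0,dz]])-[170,120])*5+[350,0])
u=np.array([0.4865,.202,0]); print('bar underside/top mid -x face',(proj(C['side'],[u-d*.6+[0,0,.096],u-d*.6+[0,0,.128]])-[170,120])*5+[350,0])
```

```text
0 [[494.51569028 233.77776079]
 [514.3629526  249.81192749]
 [539.83782274 233.00299473]]
0.01 [[492.46178006 222.27894286]
 [512.43469622 238.33508827]
 [538.10695447 221.50397508]]
0.02 [[490.37845384 210.6154394 ]
 [510.4785986  226.69254009]
 [536.35130831 209.84034353]]
bar underside/top mid -x face [[505.9815798  220.29342007]
 [499.49013219 182.13339531]]
```

```bash
python3 -m jog '{"dp":[[0,0,-5],[0,0,-20],[0,0,-50],[0,0,-80],[0,0,-110],[0,0,-134],[-20,20,-134],[-45,45,-134],[-65,64,-134],[-65,64,-134],[-65,64,-134],[-65,64,-134]],"delta_rot":[[0,0,0],[0,0,0],[0,0,0],[0,0,0],[0,0,0],[0,0,0],[0,0,0],[0,0,0],[0,0,0],[0,0,0],[0,0,0],[0,0,0]],"gripper":[-1,-1,-1,-1,-1,-1,-1,-1,-1,-1,-1,-1]}' 40
python3 - <<'E'
from h import *
o=robot.get_obs()
C={c:cam(c) for c in('scene','side','wrist')}; I={c:robot.camera(c) for c in C}
P=o['position']; print(P)
# red basket in side with free height
for z in(.12,.13,.134,.14,.15): print(z,[ [np.round(a,4) for a in fit([(C[c],mask(I[c],'red'),None)],BASKET,[P[0],P[1],.12],z=z,inner=INNER)] for c in('side','wrist')])
x,f=fit([(C['wrist'],mask(I['wrist'],'red'),None)],PLATE,[.6855,.1608,.124]); print('plate',x,f)
a=cv2.resize(I['scene'][130:270,230:370],None,fx=2.8,fy=2.8,interpolation=2);b=cv2.resize(I['side'][80:220,170:310],None,fx=2.8,fy=2.8,interpolation=2)
cv2.imwrite('pics/a4.png',np.hstack([a,b])[:,:,::-1]);cv2.imwrite('pics/w4.png',I['wrist'][:,:,::-1])
E
```

```text
time: 9.1
position: [0.5553, 0.1443, 0.2145]
tool_rot: [0.663, 0.748, -0.001, -0.001]
ft_force: [0.1, 0.3, -2.7]
grip_width: 0.0117
grip_force: 40.0
[0.55532175 0.14431661 0.21454858]
0.12 [[array([ 0.5622,  0.0888, -0.1331]), np.float64(0.5327)], [array([0.5562, 0.1457, 0.1212]), np.float64(0.4679)]]
0.13 [[array([0.558 , 0.149 , 0.1106]), np.float64(0.5476)], [array([0.5561, 0.1455, 0.1221]), np.float64(0.4882)]]
0.134 [[array([0.5556, 0.1454, 0.0995]), np.float64(0.5495)], [array([0.5537, 0.167 , 0.1122]), np.float64(0.4907)]]
0.14 [[array([0.5518, 0.1394, 0.0917]), np.float64(0.5545)], [array([0.5504, 0.1975, 0.1096]), np.float64(0.5324)]]
0.15 [[array([0.5626, 0.071 , 0.3975]), np.float64(0.5587)], [array([0.5534, 0.174 , 0.1136]), np.float64(0.5497)]]
plate [0.68355716 0.16087862 0.12150728] 0.1491208758952683
```

View pics/a4.png

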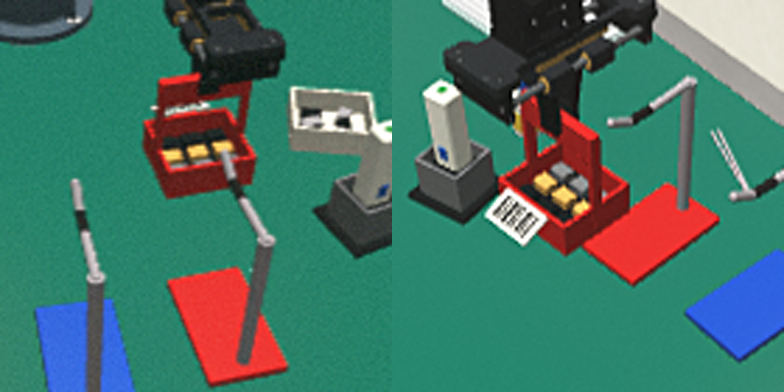

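The basket is gripped and level, and the hook tip (crop 225,155 scene) lines up with the handle opening. I'll slide it in and lower it.

```bash
python3 -m jog '{"dp":[[0,25,0],[0,60,0],[0,95,0],[0,111,0],[0,111,0],[0,111,10],[0,111,18],[0,111,23],[0,111,26],[0,111,27],[0,111,27]],"delta_rot":[[0,0,0],[0,0,0],[0,0,0],[0,0,0],[0,0,0],[0,0,0],[0,0,0],[0,0,0],[0,0,0],[0,0,0],[0,0,0]],"gripper":[-1,-1,-1,-1,-1,-1,-1,-1,-1,-1,-1]}' 40
python3 - <<'E'
from h import *
I={c:robot.camera(c) for c in('scene','side')}
a=cv2.resize(I['scene'][130:270,230:370],None,fx=2.8,fy=2.8,interpolation=2);b=cv2.resize(I['side'][80:220,190:330],None,fx=2.8,fy=2.8,interpolation=2)
cv2.imwrite('pics/a5.png',np.hstack([a,b])[:,:,::-1])
E
```

```text
time: 10.35
position: [0.6673, 0.1572, 0.1883]
tool_rot: [0.663, 0.748, 0.0, 0.0]
ft_force: [-0.5, 0.1, -2.7]
grip_width: 0.0119
grip_force: 40.0
```

View pics/a5.png

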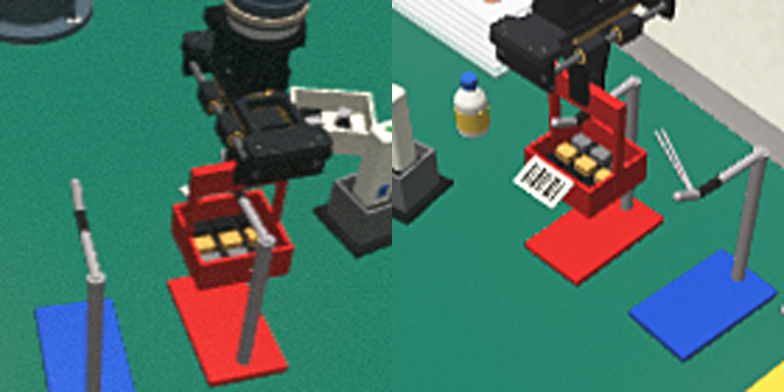

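```bash
python3 -m jog '{"dp":[[0,0,1],[0,0,2],[0,0,3],[0,0,3],[0,0,3]],"delta_rot":[[0,0,0],[0,0,0],[0,0,0],[0,0,0],[0,0,0]],"gripper":[-1,-1,-1,-1,-1]}'; python3 -m jog '{"dp":[[0,0,0],[0,0,0.5],[0,0,1],[0,0,1]],"delta_rot":[[0,0,0],[0,0,0],[0,0,0],[0,0,0]],"gripper":[-1,-1,-1,-1]}'
```

```text
time: 10.95
position: [0.6675, 0.1572, 0.1853]
tool_rot: [0.663, 0.748, 0.0, 0.0]
ft_force: [-0.1, 0.1, -2.4]
grip_width: 0.0115
grip_force: 40.0
time: 11.35
position: [0.6675, 0.1572, 0.1852]
tool_rot: [0.663, 0.748, 0.0, 0.0]
ft_force: [-3.0, -1.4, 3.4]
grip_width: 0.0115
grip_force: 40.0
```

```bash
python3 -m jog '{"dp":[[0,0,0],[0,0,0],[0,0,0],[0,0,0],[0,0,-20],[0,0,-60],[0,0,-110],[0,0,-110]],"delta_rot":[[0,0,0],[0,0,0],[0,0,0],[0,0,0],[0,0,0],[0,0,0],[0,0,0],[0,0,0]],"gripper":[-0.5,-0.5,-0.5,-0.5,-0.4,-0.3,-0.2,0]}'
python3 - <<'E'
from h import *
C={c:cam(c) for c in('scene','side','wrist')}; I={c:robot.camera(c) for c in C}
for c in('scene','side'): print('Y',c,fit([(C[c],mask(I[c],'yellow'),None)],BASKET,[.494,-.191,-.456],inner=INNER))
for c in('scene','side','wrist'): print('R',c,fit([(C[c],mask(I[c],'red'),None)],BASKET,[.667,.157,.12],z=.104,inner=INNER))
a=cv2.resize(I['scene'][130:270,230:370],None,fx=2.8,fy=2.8,interpolation=2);b=cv2.resize(I['side'][80:220,190:330],None,fx=2.8,fy=2.8,interpolation=2)
cv2.imwrite('pics/a6.png',np.hstack([a,b])[:,:,::-1])
E
```

```text
time: 12.15
position: [0.6722, 0.1577, 0.3033]
tool_rot: [0.663, 0.748, 0.006, 0.006]
ft_force: [1.0, -0.1, 1.0]
grip_width: 0.037
grip_force: 0.0
Y scene (array([ 0.49267144, -0.19207875, -0.46604671]), np.float64(0.1641670044588569))
Y side (array([ 0.49485834, -0.18896222, -0.45261829]), np.float64(0.35707090005905445))
R scene (array([0.66789142, 0.15672888, 0.1469793 ]), np.float64(0.3916040100250627))
R side (array([0.66690801, 0.15933382, 0.1032501 ]), np.float64(0.5483724106533121))
R wrist (array([0.67337453, 0.15906373, 0.11990566]), np.float64(0.19950672159583693))
```

View pics/a6.png

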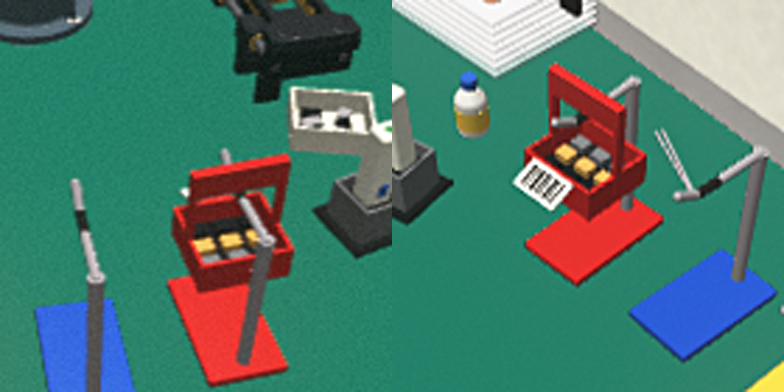

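Red hangs level on its seat with the label on the open side (side crop 545,180). Next I'll go over to yellow.

```bash
python3 -m jog '{"dp":[[-30,-20,0],[-70,-45,0],[-110,-75,0],[-150,-100,0],[-190,-125,0],[-230,-150,0],[-265,-180,0],[-300,-200,0],[-325,-215,0],[-325,-215,0],[-325,-215,0],[-325,-215,0]],"delta_rot":[[0,0,0],[0,0,0.06],[0,0,0.12],[0,0,0.2],[0,0,0.28],[0,0,0.36],[0,0,0.44],[0,0,0.52],[0,0,0.578],[0,0,0.578],[0,0,0.578],[0,0,0.578]],"gripper":[0,0,0,0,0,0,0,0,0,0,0,0]}'
python3 - <<'E'
from h import *
o=robot.get_obs(); im=robot.camera('wrist'); C=cam('wrist',o); cv2.imwrite('pics/w7.png',im[:,:,::-1])
x,f=fit([(C,mask(im,'yellow'),None)],BASKET,[.4935,-.191,-.458],inner=INNER); print(x,f)
print(fit([(C,mask(im,'yellow'),None)],PLATE,[.69,-.1655,.058]))
q=R.from_quat(o['tool_rot']); d=q.inv().apply(np.r_[x[:2],0]-np.r_[o['position'][:2],0]); print(o['position'],'tool dp mm',d*1e3,'tool yaw',R.as_euler(q,'ZYX'), np.arctan2(*q.as_matrix()[[1,0],1]))
E
```

```text
time: 13.5
position: [0.4926, -0.1899, 0.2932]
tool_rot: [0.849, 0.529, -0.0, -0.001]
ft_force: [0.1, -0.1, -0.5]
grip_width: 0.0436
grip_force: 0.0
[ 0.49548637 -0.18814632 -0.45434672] 0.5462991518889746
(array([ 0.68969666, -0.16399929,  0.05713011]), np.float64(0.17316931982633865))
[ 0.49264409 -0.18993278  0.29319063] tool dp mm [ 2.85674792e+00  1.76322436e+00 -1.61804967e-03] tool yaw [ 1.11411280e+00 -8.85978955e-04 -3.13923954e+00] -0.4566814425779707
```

```bash
python3 -m jog '{"dp":[[2,1,45],[2,1,90],[2,1,130],[2,1,165],[2,1,190],[2,1,205],[2,1,211],[2,1,211],[2,1,211]],"delta_rot":[[0,0,0],[0,0,0],[0,0,0],[0,0,0],[0,0,0],[0,0,0],[0,0,0],[0,0,0],[0,0,0]],"gripper":[0,0,0,0,0,0,0,0,0]}'; python3 -m jog '{"dp":[[0,0,0],[0,0,0],[0,0,0],[0,0,0],[0,0,0],[0,0,0],[0,0,0],[0,0,0],[0,0,0]],"delta_rot":[[0,0,0],[0,0,0],[0,0,0],[0,0,0],[0,0,0],[0,0,0],[0,0,0],[0,0,0],[0,0,0]],"gripper":[-1,-1,-1,-1,-1,-1,-1,-1,-1]}' 40
python3 - <<'E'
from h import *
o=robot.get_obs();print(o['position'])
C={c:cam(c) for c in('scene','side')}; I={c:robot.camera(c) for c in C}
for c in('scene','side'): print('Y',c,fit([(C[c],mask(I[c],'yellow'),None)],BASKET,[.494,-.191,-.456],inner=INNER))
q=R.from_quat(o['tool_rot']); print('yaw',np.arctan2(*q.as_matrix()[[1,0],1]))
a=cv2.resize(I['scene'][160:240,150:230],None,fx=5,fy=5,interpolation=2);b=cv2.resize(I['side'][210:290,240:320],None,fx=5,fy=5,interpolation=2)
cv2.imwrite('pics/a8.png',np.hstack([a,b])[:,:,::-1])
E
```

```text
time: 14.45
position: [0.4955, -0.1897, 0.0839]
tool_rot: [0.849, 0.529, 0.0, 0.001]
ft_force: [-0.1, -1.2, 0.1]
grip_width: 0.0431
grip_force: 0.0
time: 15.35
position: [0.4944, -0.1897, 0.0833]
tool_rot: [0.849, 0.528, -0.0, -0.0]
ft_force: [-0.8, 0.8, 2.2]
grip_width: 0.0114
grip_force: 40.0
[ 0.49444669 -0.18972188  0.08331002]
Y scene (array([ 0.49294489, -0.1920374 , -0.46864236]), np.float64(0.3464885496183206))
Y side (array([ 0.49544488, -0.18894227, -0.46619238]), np.float64(0.45655753583882214))
yaw -0.4579753622670771
```

```bash
python3 -m jog '{"dp":[[0,0,-5],[0,0,-20],[0,0,-55],[0,0,-95],[0,0,-133],[10,12,-133],[25,27,-133],[37,40,-133],[45,52,-133],[45,52,-133],[45,52,-133],[45,52,-133]],"delta_rot":[[0,0,0],[0,0,0],[0,0,0],[0,0,0],[0,0,-0.08],[0,0,-0.2],[0,0,-0.32],[0,0,-0.44],[0,0,-0.514],[0,0,-0.514],[0,0,-0.514],[0,0,-0.514]],"gripper":[-1,-1,-1,-1,-1,-1,-1,-1,-1,-1,-1,-1]}' 40
python3 - <<'E'
from h import *
o=robot.get_obs(); q=R.from_quat(o['tool_rot']); print(o['position'],'yaw',np.arctan2(*q.as_matrix()[[1,0],1]))
C={c:cam(c,o) for c in('scene','side','wrist')}; I={c:robot.camera(c) for c in C}
for z in (.125,.133,.141): print('Y',z,[[np.round(a,4) for a in fit([(C[c],mask(I[c],'yellow'),None)],BASKET,[*o['position'][:2],.05],z=z,inner=INNER)] for c in('scene','side','wrist')])
for c in C: print(fit([(C[c],mask(I[c],'yellow'),None)],PLATE,[.69,-.1655,.058]))
print(q.inv().apply([.671-o['position'][0],-.1661-o['position'][1],0])*1e3)
a=cv2.resize(I['scene'][150:290,130:270],None,fx=2.8,fy=2.8,interpolation=2);b=cv2.resize(I['side'][130:270,250:390],None,fx=2.8,fy=2.8,interpolation=2)
cv2.imwrite('pics/a9.png',np.hstack([a,b])[:,:,::-1])
E
```

```text
time: 16.65
position: [0.56, -0.1724, 0.2158]
tool_rot: [0.688, 0.726, -0.0, -0.001]
ft_force: [-0.9, 0.1, -2.8]
grip_width: 0.0117
grip_force: 40.0
[ 0.55996087 -0.17235533  0.21580875] yaw 0.05459002161215135
Y 0.125 [[array([ 0.5497, -0.175 ,  0.0598]), np.float64(0.2581)], [array([ 0.5794, -0.2157,  0.5078]), np.float64(0.4568)], [array([ 0.5609, -0.1725,  0.056 ]), np.float64(0.4738)]]
Y 0.133 [[array([ 0.5588, -0.1741,  0.0558]), np.float64(0.2748)], [array([ 0.5746, -0.2201,  0.4804]), np.float64(0.4687)], [array([ 0.5607, -0.1718,  0.0564]), np.float64(0.486)]]
Y 0.141 [[array([ 0.568 , -0.1733,  0.0526]), np.float64(0.3031)], [array([ 0.5694, -0.221 ,  0.5503]), np.float64(0.482)], [array([ 0.561 , -0.1708,  0.0569]), np.float64(0.5349)]]
(array([ 0.6885003 , -0.16653674,  0.05564444]), np.float64(0.23321495010992727))
(array([ 0.68812661, -0.16292034,  0.06549449]), np.float64(0.5104684975767366))
(array([ 0.6892048 , -0.16425224,  0.05517742]), np.float64(0.13496089155492824))
[  0.18752483 111.21485404  -0.19578526]
```

View pics/a9.png

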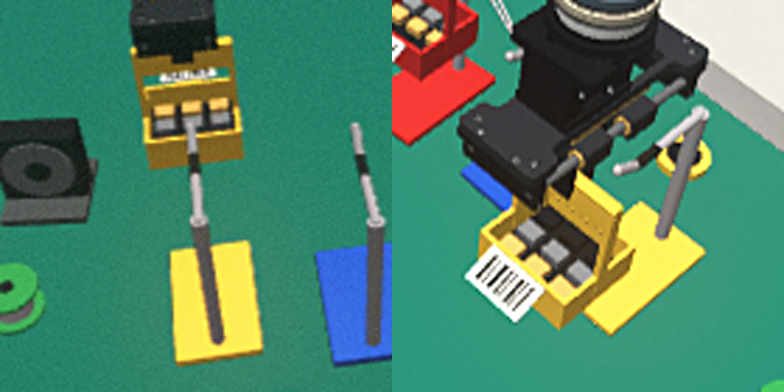

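Yellow is held square, and its hook tip (crop 190,130) is centred in the opening.

```bash
python3 -m jog '{"dp":[[0,25,0],[0,60,0],[0,95,0],[0,110,0],[0,110,0],[0,110,10],[0,110,18],[0,110,22],[0,110,25],[0,110,26],[0,110,26]],"delta_rot":[[0,0,0],[0,0,0],[0,0,0],[0,0,0],[0,0,0],[0,0,0],[0,0,0],[0,0,0],[0,0,0],[0,0,0],[0,0,0]],"gripper":[-1,-1,-1,-1,-1,-1,-1,-1,-1,-1,-1]}' 40; python3 -m jog '{"dp":[[0,0,0.5],[0,0,1],[0,0,1.5],[0,0,1.5]],"delta_rot":[[0,0,0],[0,0,0],[0,0,0],[0,0,0]],"gripper":[-1,-1,-1,-1]}'; python3 -m jog '{"dp":[[0,0,0.5],[0,0,1],[0,0,1.5],[0,0,1.5]],"delta_rot":[[0,0,0],[0,0,0],[0,0,0],[0,0,0]],"gripper":[-1,-1,-1,-1]}'
```

```text
time: 17.9
position: [0.6708, -0.1664, 0.1903]
tool_rot: [0.687, 0.727, -0.0, 0.0]
ft_force: [0.5, -0.9, -3.5]
grip_width: 0.0114
grip_force: 40.0
time: 18.3
position: [0.671, -0.1663, 0.1887]
tool_rot: [0.687, 0.727, -0.0, -0.0]
ft_force: [0.1, -0.8, -3.4]
grip_width: 0.0118
grip_force: 40.0
time: 18.7
position: [0.671, -0.1663, 0.1873]
tool_rot: [0.687, 0.727, 0.0, 0.0]
ft_force: [0.0, -0.6, -2.6]
grip_width: 0.0118
grip_force: 40.0
```

```bash
python3 -m jog '{"dp":[[0,0,0.5],[0,0,1],[0,0,1],[0,0,1]],"delta_rot":[[0,0,0],[0,0,0],[0,0,0],[0,0,0]],"gripper":[-1,-1,-1,-1]}';python3 -m jog '{"dp":[[0,0,0],[0,0,0],[0,0,0],[0,0,0],[0,0,-20],[0,0,-60],[0,0,-110],[0,0,-110],[0,0,-110]],"delta_rot":[[0,0,0],[0,0,0],[0,0,0],[0,0,0],[0,0,0],[0,0,0],[0,0,0],[0,0,0],[0,0,0]],"gripper":[-0.5,-0.5,-0.5,-0.5,-0.4,-0.3,-0.2,0,0]}'
python3 - <<'E'
from h import *
o=robot.get_obs()
C={c:cam(c,o) for c in('scene','side','wrist')}; I={c:robot.camera(c) for c in C}
for c in C: print('Y',c,fit([(C[c],mask(I[c],'yellow'),None)],BASKET,[.671,-.166,.056],z=.104,inner=INNER))
for c in('scene','side'): print('R',c,fit([(C[c],mask(I[c],'red'),None)],BASKET,[.667,.157,.12],z=.104,inner=INNER))
for n in ['scanner','holder']: print(n,[(c,[(np.round(d['rect']).tolist(),round(d['score'],2)) for d in robot.search_frame(n,c)][:2]) for c in('scene','side')])
a=cv2.resize(I['scene'][140:290,170:395],None,fx=1.8,fy=1.8,interpolation=2);b=cv2.resize(I['side'][90:240,160:385],None,fx=1.8,fy=1.8,interpolation=2)
cv2.imwrite('pics/a10.png',np.hstack([a[:,:395],b[:,:400]])[:,:,::-1])
cv2.imwrite('pics/scene10.png',I['scene'][:,:,::-1]);cv2.imwrite('pics/side10.png',I['side'][:,:,::-1])
E
```

```text
time: 19.1
position: [0.6711, -0.1663, 0.1871]
tool_rot: [0.687, 0.727, 0.0, 0.0]
ft_force: [-1.9, 1.0, 4.2]
grip_width: 0.0115
grip_force: 40.0
time: 20.0
position: [0.6719, -0.1667, 0.2982]
tool_rot: [0.687, 0.727, 0.001, 0.002]
ft_force: [-0.3, -0.1, 0.3]
grip_width: 0.0409
grip_force: 0.0
Y scene (array([ 0.6710088 , -0.16801997,  0.06054286]), np.float64(0.33450786939159033))
Y side (array([ 0.6708608 , -0.16627101,  0.07017318]), np.float64(0.4922047061550945))
Y wrist (array([ 0.67803919, -0.16348272,  0.06040287]), np.float64(1.176127845168325))
R scene (array([0.66782758, 0.15661079, 0.14653318]), np.float64(0.39435321715817695))
R side (array([0.66698559, 0.15902543, 0.10915074]), np.float64(0.5502545012535136))
scanner [('scene', [([356.0, 175.0, 374.0, 204.0], 0.56)]), ('side', [([182.0, 110.0, 201.0, 142.0], 0.97)])]
holder [('scene', [([342.0, 195.0, 379.0, 221.0], 0.69)]), ('side', [([175.0, 127.0, 210.0, 159.0], 0.57), ([309.0, 278.0, 370.0, 349.0], 0.51)])]
```

View pics/a10.png

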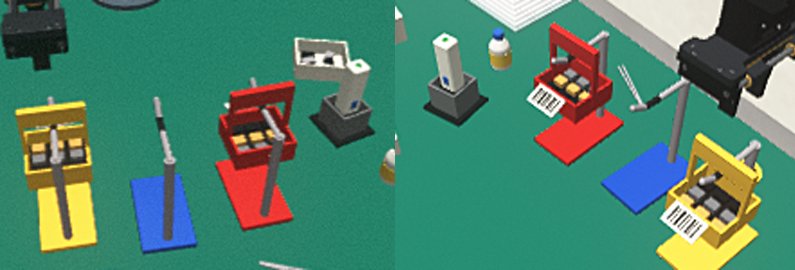

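Both baskets hang square with their labels towards the robot. Now the scanner.

```bash
cat >> h.py <<'E'
GRIP=[box(-16,16,-18,18,60,155)]
def white(im):
    h=cv2.cvtColor(im,cv2.COLOR_RGB2HSV).astype(int); return ((h[...,1]<70)&(h[...,2]>115)).astype(np.uint8)
E
python3 - <<'E'
from h import *
o=robot.get_obs(); C={c:cam(c) for c in('scene','side')}; I={c:cv2.imread(f'pics/{c}10.png')[:,:,::-1].copy() for c in C}
print(ray(C['side'],(191,126),.1),ray(C['scene'],(365,190),.1))
g=ray(C['side'],(191,126),.1)[:2]
for c in C:
    for y in(-.3,0,.3): print(c,fit([(C[c],white(I[c]),None)],GRIP,[*g,y]))
m=white(I['side']); print(I['side'][112:142:4,191],m[105:145,191].sum())
q=R.from_quat(o['tool_rot']);print(q.inv().apply([g[0]-.671,g[1]+.1665,0])*1e3)
E
```

```text
[0.54684665 0.36825291 0.1       ] [0.5516269  0.36855546 0.1       ]
scene (array([ 0.54566435,  0.36929126, -0.22964904]), np.float64(0.6632267212856467))
scene (array([ 0.545678  ,  0.36911931, -0.2275876 ]), np.float64(0.6633054986607846))
scene (array([ 0.54576651,  0.36845459, -0.09848041]), np.float64(0.664802268788404))
side (array([ 0.54328537,  0.36833721, -0.77081004]), np.float64(0.3103308575286968))
side (array([ 0.54200185,  0.36716443, -0.10135528]), np.float64(0.31181634031060096))
side (array([ 0.54328875,  0.37000776, -0.05994774]), np.float64(0.312761647535449))
[[255 255 255]
 [119 119 108]
 [129 129 118]
 [126 127 115]
 [141 141 129]
 [157 157 143]
 [184 183 167]
 [191 191 175]] 32
[540.85915008 -94.04949952   0.8970692 ]
```

```bash
python3 -m jog '{"dp":[[30,-5,-20],[75,-13,-30],[123,-21,-30],[171,-30,-30],[219,-38,-30],[267,-46,-30],[315,-55,-30],[363,-63,-30],[411,-71,-30],[459,-80,-30],[507,-88,-30],[541,-94,-30]],"delta_rot":[[0,0,0],[0,0,0],[0,0,0],[0,0,0],[0,0,0],[0,0,0],[0,0,0],[0,0,0],[0,0,0],[0,0,0],[0,0,0],[0,0,0]],"gripper":[0.5,0.5,0.5,0.5,0.5,0.5,0.5,0.5,0.5,0.5,0.5,0.5]}'; python3 -m jog '{"dp":[[0,0,0],[0,0,0],[0,0,0]],"delta_rot":[[0,0,0],[0,0,0],[0,0,0]],"gripper":[0.5,0.5,0.5]}'
python3 - <<'E'
from h import *
o=robot.get_obs(); im=robot.camera('wrist'); C=cam('wrist',o); cv2.imwrite('pics/w11.png',im[:,:,::-1])
print(o['position'],[d['rect'] for d in robot.search_frame('scanner','wrist')],[d['rect'] for d in robot.search_frame('holder','wrist')])
print(fit([(C,white(im),None)],GRIP,[.545,.369,-.1]))
E
```

```text
time: 21.55
position: [0.5454, 0.3716, 0.3256]
tool_rot: [0.686, 0.727, -0.0, -0.001]
ft_force: [0.7, -0.0, -0.1]
grip_width: 0.0655
grip_force: 0.0
time: 21.85
position: [0.5471, 0.3675, 0.3258]
tool_rot: [0.687, 0.726, -0.001, 0.0]
ft_force: [-1.1, -0.9, 0.4]
grip_width: 0.0654
grip_force: 0.0
[0.5471315  0.36748948 0.32582689] [[235.7, 126.4, 268.3, 176.5], [215.7, 110.6, 287.2, 173.0]] [[218.0, 108.0, 283.6, 173.7], [325.9, 102.8, 368.3, 136.0]]
(array([0.54600811, 0.37445764, 0.30840713]), np.float64(0.5014435081148564))
```

View pics/w11.png

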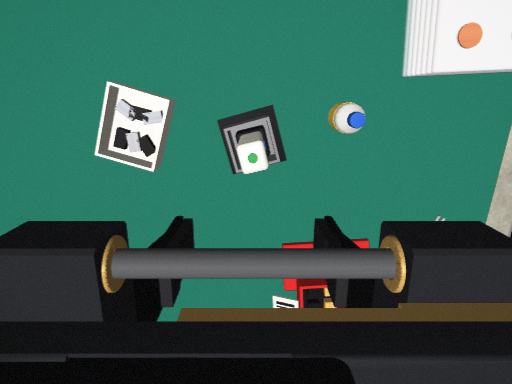

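Wrist view: the scanner top is at (253,157) with its green dot. The holder foot corners are about (218,121), (272,107), (286,160) and (233,174), which gives a yaw of about 0.31.

Run:
```python
from h import *
o=robot.get_obs(); C=cam('wrist',o); im=cv2.imread('pics/w11.png')[:,:,::-1].copy()
h=cv2.cvtColor(im,cv2.COLOR_RGB2HSV).astype(int)
g=((abs(h[...,0]-60)<15)&(h[...,1]>150)&(h[...,2]>120)); g[:140]=0;g[176:]=0;g[:,:235]=0;g[:,275:]=0
v,u=np.nonzero(g); print('dot',u.mean(),v.mean(),len(u),ray(C,(u.mean(),v.mean()),.155))
for z in(0,.006): 
    P=np.array([ray(C,p,z) for p in((218,121),(272,107),(286,160),(233,174))]); print(P.mean(0),np.linalg.norm(P-np.roll(P,1,0),axis=1))
    e=P[1]-P[0]; print('yaw',np.arctan2(e[1],e[0]))
P=np.array([ray(C,p,.06) for p in((226,126),(267,116))]);print(P)
print(o['position'],proj(C,[[.545,.369,.155]]))
for zz in (.01,.155):
  print([np.round(proj(C,[[.545+a,.369+b,zz]])[0],1) for a in(-.016,.016) for b in (-.016,.016)])
C2={c:cam(c) for c in('scene','side')}
for c in C2:
    i=cv2.imread(f'pics/{c}10.png')[:,:,::-1].copy(); h=cv2.cvtColor(i,cv2.COLOR_RGB2HSV).astype(int)
    g=((abs(h[...,0]-62)<15)&(h[...,1]>90)&(h[...,2]>100)); r={'scene':(350,172,378,185),'side':(178,105,203,120)}[c]
    s=g[r[1]:r[3],r[0]:r[2]]; v,u=np.nonzero(s); uv=(u.mean()+r[0],v.mean()+r[1]) if len(u) else None; print(c,len(u),uv, ray(C2[c],uv,.155) if uv else '')
```

```text
dot 254.0 162.0 1 [0.54919979 0.36814445 0.155     ]
[0.54662637 0.37147957 0.        ] [0.08889531 0.08772818 0.08750923 0.09002247]
yaw 0.3019889998886406
[0.54659916 0.3722718  0.006     ] [0.08786858 0.08671493 0.08649851 0.08898272]
yaw 0.3019889998886404
[[0.50841151 0.39858521 0.06      ]
 [0.56499772 0.41542212 0.06      ]]
[0.5475183  0.36713299 0.32624098] [[250.38290717 161.07214591]]
[array([240.6, 152.9]), array([241.5, 132.7]), array([260.6, 154. ]), array([261.9, 133.8])]
[array([235.9, 173.9]), array([237. , 146.4]), array([263.4, 175.4]), array([265.2, 148. ])]
scene 5 (np.float64(368.8), np.float64(175.6)) [0.54341649 0.37219236 0.155     ]
side 5 (np.float64(187.2), np.float64(111.6)) [0.54583364 0.37501673 0.155     ]
```

```bash
python3 -m jog '{"dp":[[4,0,40],[4,0,80],[4,0,120],[4,0,150],[4,0,180],[4,0,205],[4,0,225],[4,0,234],[4,0,234],[4,0,234]],"delta_rot":[[0,0,-0.12],[0,0,-0.25],[0,0,-0.25],[0,0,-0.25],[0,0,-0.25],[0,0,-0.25],[0,0,-0.25],[0,0,-0.25],[0,0,-0.25],[0,0,-0.25]],"gripper":[0.5,0.5,0.5,0.5,0.5,0.5,0.5,0.5,0.5,0.5]}'
python3 -m jog '{"dp":[[0,0,0],[0,0,0],[0,0,0],[0,0,0],[0,0,0],[0,0,0],[0,0,0],[0,0,0],[0,0,0],[0,0,0]],"delta_rot":[[0,0,0],[0,0,0],[0,0,0],[0,0,0],[0,0,0],[0,0,0],[0,0,0],[0,0,0],[0,0,0],[0,0,0]],"gripper":[-1,-1,-1,-1,-1,-1,-1,-1,-1,-1]}' 30
```

```text
time: 23.0
position: [0.5477, 0.3725, 0.0932]
tool_rot: [0.591, 0.806, 0.001, 0.0]
ft_force: [0.2, -0.8, 0.4]
grip_width: 0.0653
grip_force: 0.0
time: 24.0
position: [0.5466, 0.3726, 0.0924]
tool_rot: [0.591, 0.807, 0.0, -0.0]
ft_force: [-0.8, -0.4, 3.2]
grip_width: 0.0318
grip_force: 29.9
```

```bash
cat >> h.py <<'E'
def target(bx,by,yaw,d=0):
    Rz=R.from_euler('z',yaw); lab=np.array([bx,by,.104])+Rz.apply([-.065,0,.035]); s=np.sin(np.radians(25)); c=np.cos(np.radians(25))
    n=Rz.apply([-s,0,c]); y=Rz.apply([c,0,s]); x=np.cross(y,-n); return lab+(.152+d)*n,R.from_matrix(np.c_[x,y,-n]),lab,n
def rel(p0,R0,p1,R1): return np.round(R0.inv().apply(p1-p0)*1e3,1),np.round((R0.inv()*R1).as_rotvec(),3)
E
python3 -m jog '{"dp":[[0,0,-5],[0,0,-20],[0,0,-45],[0,0,-80],[0,0,-120],[0,0,-160],[0,0,-200],[0,0,-230],[0,0,-230],[0,0,-230]],"delta_rot":[[0,0,0],[0,0,0],[0,0,0],[0,0,0],[0,0,0],[0,0,0],[0,0,0],[0,0,0],[0,0,0],[0,0,0]],"gripper":[-1,-1,-1,-1,-1,-1,-1,-1,-1,-1]}' 40
python3 - <<'E'
from h import *
o=robot.get_obs(); p=o['position'];q=R.from_quat(o['tool_rot']); print(p,o['q'])
p1,R1,lab,n=target(.6668,.158,.121,.05); print(p1,lab,rel(p,q,p1,R1))
im=robot.camera('wrist'); cv2.imwrite('pics/w12.png',im[:,:,::-1]); c={k:robot.camera(k) for k in('scene','side')}
[cv2.imwrite(f'pics/{k}12.png',v[:,:,::-1]) for k,v in c.items()]
# scanner nose & grip centre projections for held scanner
for k in('scene','side'): print(k,proj(cam(k),[p+q.apply([0,0,.082]),p+q.apply([0,0,-.063])]),[d['rect'] for d in robot.search_frame('scanner',k)][:1])
E
```

```text
time: 25.0
position: [0.5464, 0.3725, 0.323]
tool_rot: [0.591, 0.807, 0.001, 0.0]
ft_force: [0.2, -0.1, -3.0]
grip_width: 0.0318
grip_force: 39.9
[0.54641461 0.37248261 0.32299796] [4.29672722e-01 4.72460557e-01 1.16001017e+00 8.92254901e-06
 1.50792210e+00 1.23649181e-01]
[0.51753054 0.13984973 0.32207417] [0.60227525 0.15015418 0.139     ] (array([-213.1,  -97.6,    0.8]), array([-0.434, -0.041,  0.182]))
scene [[375.44034811 154.60335721]
 [387.52642607 112.28332106]] [[240.9, 194.2, 282.7, 281.8]]
side [[183.55747517  88.69569094]
 [175.0851579   42.40812107]] [[167.2, 40.7, 193.9, 96.0]]
```

```bash
python3 -m jog '{"dp":[[-30,-14,0],[-71,-32,0],[-107,-49,0],[-142,-65,0],[-178,-82,0],[-213,-98,0],[-213,-98,0],[-213,-98,0],[-213,-98,0]],"delta_rot":[[-0.06,-0.006,0.026],[-0.145,-0.014,0.061],[-0.217,-0.02,0.091],[-0.29,-0.027,0.121],[-0.362,-0.034,0.152],[-0.434,-0.041,0.182],[-0.434,-0.041,0.182],[-0.434,-0.041,0.182],[-0.434,-0.041,0.182]],"gripper":[-1,-1,-1,-1,-1,-1,-1,-1,-1]}' 40
python3 - <<'E'
from h import *
o=robot.get_obs(); p=o['position'];q=R.from_quat(o['tool_rot']); print(p,o['q'])
C={c:cam(c,o) for c in('scene','side','wrist')}; I={c:robot.camera(c) for c in C}
for c in('scene','side'): print('R',fit([(C[c],mask(I[c],'red'),None)],BASKET,[.667,.157,.12],z=.104,inner=INNER))
# label centroid from side camera
lab=target(.6668,.158,.121)[2]; uv=proj(C['side'],[lab])[0]; print('lab pred',uv,[d['rect'] for d in robot.search_frame('red_label','side')][:2],[ (d['rect'],d['score']) for d in robot.search_frame('red_label','wrist')][:2],proj(C['wrist'],[lab]))
Rz=R.from_euler('z',.121); Rl=Rz*R.from_euler('y',-25,degrees=True)
w=white(I['side']); x0,y0=int(uv[0])-22,int(uv[1])-22; n,l,s,ce=cv2.connectedComponentsWithStats(cv2.morphologyEx(w[y0:y0+44,x0:x0+44],cv2.MORPH_CLOSE,np.ones((3,3),np.uint8))); print([(st.tolist(),(c+[x0,y0]).round(1)) for st,c in zip(s[1:],ce[1:]) if st[4]>30])
print('pred corners',proj(C['side'],[lab+Rl.apply(v) for v in([-.018,-.03,0],[-.018,.03,0],[.018,.03,0],[.018,-.03,0])]).round(1).tolist())
p1,R1,_,_=target(.6668,.158,.121); print(rel(p,q,p1,R1))
b=cv2.resize(I['side'][60:200,140:280],None,fx=2.8,fy=2.8,interpolation=2);a=cv2.resize(I['scene'][110:250,250:390],None,fx=2.8,fy=2.8,interpolation=2)
cv2.imwrite('pics/a13.png',np.hstack([a,b])[:,:,::-1]); cv2.imwrite('pics/w13.png',I['wrist'][:,:,::-1])
E
```

```text
time: 26.15
position: [0.5182, 0.1403, 0.3226]
tool_rot: [0.647, 0.731, 0.162, 0.144]
ft_force: [-0.2, -0.3, -1.9]
grip_width: 0.0315
grip_force: 40.0
[0.51821219 0.1403378  0.32255182] [ 0.03242678  0.0777577   1.81623166  0.05093157  0.81386072 -0.11569655]
R (array([0.6679054 , 0.15658848, 0.14589459]), np.float64(0.3927076356329538))
R (array([0.66736597, 0.15894937, 0.10231095]), np.float64(0.5486463941760825))
lab pred [243.34059302 145.61867338] [[234.0, 102.8, 280.7, 159.1]] [([242.4, 111.1, 354.6, 213.7], 0.72)] [[251.97468989 158.2458985 ]]
[([12, 13, 22, 19, 217], array([243.5, 145.4]))]
pred corners [[246.4, 155.1], [232.6, 145.3], [240.3, 136.4], [254.3, 146.0]]
(array([-0.4, -0.8, 50.1]), array([-0.,  0.,  0.]))
```

```bash
python3 -m jog '{"dp":[[0,0,20],[0,0,35],[0,-1,45],[0,-1,50],[0,-1,50],[0,-1,50],[0,-1,50],[0,-1,50],[0,-1,50],[0,-1,50],[0,-1,50],[0,-1,50]],"delta_rot":[[0,0,0],[0,0,0],[0,0,0],[0,0,0],[0,0,0],[0,0,0],[0,0,0],[0,0,0],[0,0,0],[0,0,0],[0,0,0],[0,0,0]],"gripper":[-1,-1,-1,-1,-1,-1,-1,-1,-1,-1,-1,-1]}' 40
python3 - <<'E'
from h import *
o=robot.get_obs(); p=o['position'];q=R.from_quat(o['tool_rot'])
p1,R1,lab,n=target(.6668,.158,.121); print(rel(p,q,p1,R1))
C={c:cam(c,o) for c in('scene','side','wrist')}; I={c:robot.camera(c) for c in C}
h=cv2.cvtColor(I['wrist'],cv2.COLOR_RGB2HSV); print('label wrist pred',proj(C['wrist'],[lab]))
# scanner silhouette (white grip+black head) in side: predicted nose, head top, grip top
for k in('side','wrist'):
    print(k,'pred nose/neck/top',proj(C[k],[p+q.apply([0,0,z]) for z in(.082,.032,-.06)]).round(1).tolist(),[(np.round(d['rect']),round(d['score'],2)) for d in robot.search_frame('scanner',k)][:2])
b=cv2.resize(I['side'][60:180,160:280],None,fx=3.3,fy=3.3,interpolation=2);a=cv2.resize(I['wrist'][70:310,130:370],None,fx=1.65,fy=1.65,interpolation=2)
cv2.imwrite('pics/a14.png',np.hstack([a,b])[:,:,::-1])
E
python3 -m jog '{"dp":[[0,0,0],[0,0,0],[0,0,0],[0,0,0],[0,0,0],[0,0,0],[0,0,0],[0,0,0]],"delta_rot":[[0,0,0],[0,0,0],[0,0,0],[0,0,0],[0,0,0],[0,0,0],[0,0,0],[0,0,0]],"gripper":[-1,-1,-1,-1,-1,-1,-1,-1]}'
```

```text
time: 27.6
position: [0.5374, 0.1423, 0.2765]
tool_rot: [0.647, 0.731, 0.161, 0.143]
ft_force: [0.2, -0.1, -1.1]
grip_width: 0.0317
grip_force: 40.0
(array([-0.1,  1.1,  0.3]), array([-0.001,  0.001,  0.   ]))
label wrist pred [[253.70439878 166.26935169]]
side pred nose/neck/top [[234.8, 134.2], [228.2, 124.9], [214.3, 105.4]] [(array([208., 101., 244., 144.]), 0.86), (array([124., 145., 164., 186.]), 0.22)]
wrist pred nose/neck/top [[252.4, 182.8], [252.3, 200.3], [251.8, 262.5]] [(array([218., 160., 288., 296.]), 0.7)]
time: 28.65
position: [0.5374, 0.1423, 0.2765]
tool_rot: [0.647, 0.731, 0.161, 0.143]
ft_force: [0.1, -0.3, -2.5]
grip_width: 0.0315
grip_force: 40.0
```

View pics/a14.png

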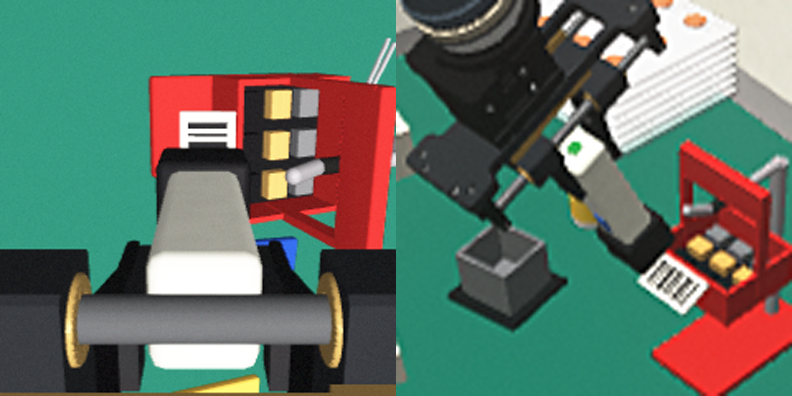

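The scanner points squarely at the red label, which is centred ahead of the nose (wrist crop 208,130), and it held for over a second. Next is yellow.

```bash
python3 -m jog '{"dp":[[0,0,-20],[0,0,-50],[0,0,-70],[0,0,-70],[0,0,-70]],"delta_rot":[[0,0,0],[0,0,0],[0,0,0],[0,0,0],[0,0,0]],"gripper":[-1,-1,-1,-1,-1]}'
python3 - <<'E'
from h import *
o=robot.get_obs(); p=o['position'];q=R.from_quat(o['tool_rot']); C=cam('side'); im=robot.camera('side')
for bx,by,yaw in((.6709,-.1668,.057),):
    p1,R1,lab,n=target(bx,by,yaw,.07); print(p,rel(p,q,p1,R1))
    Rl=R.from_euler('z',yaw)*R.from_euler('y',-25,degrees=True); uv=proj(C,[lab])[0]; cor=proj(C,[lab+Rl.apply(v) for v in([-.018,-.03,0],[-.018,.03,0],[.018,.03,0],[.018,-.03,0])]); print(uv,cor.round(1).tolist())
w=white(im); x0,y0=int(uv[0])-28,int(uv[1])-28; n,l,s,ce=cv2.connectedComponentsWithStats(cv2.morphologyEx(w[y0:y0+56,x0:x0+56],cv2.MORPH_CLOSE,np.ones((4,4),np.uint8))); print([(st.tolist(),(c+[x0,y0]).round(1)) for st,c in zip(s[1:],ce[1:]) if st[4]>60])
E
```

```text
time: 29.15
position: [0.508, 0.1388, 0.3399]
tool_rot: [0.647, 0.731, 0.162, 0.144]
ft_force: [-1.1, -0.8, -1.6]
grip_width: 0.0317
grip_force: 40.0
[0.50800459 0.13881729 0.33985249] (array([-312.9,  -30.5,  -14.3]), array([-0.001, -0.026,  0.058]))
[320.12244061 213.09393178] [[324.3, 225.7], [306.7, 211.2], [316.1, 200.9], [333.9, 215.1]]
[([33, 3, 16, 20, 112], array([332.8, 197.5])), ([16, 17, 27, 25, 336], array([321.3, 213.8]))]
```

```bash
python3 -m jog '{"dp":[[-25,-2,-10],[-65,-6,-14],[-110,-11,-14],[-155,-15,-14],[-200,-19,-14],[-245,-24,-14],[-290,-28,-14],[-313,-30,-14],[-313,-30,-14],[-313,-30,-14],[-313,-30,-14]],"delta_rot":[[0,0,0],[0,0,0],[0,-0.005,0.012],[0,-0.01,0.024],[0,-0.015,0.036],[0,-0.02,0.048],[0,-0.026,0.058],[0,-0.026,0.058],[0,-0.026,0.058],[0,-0.026,0.058],[0,-0.026,0.058]],"gripper":[-1,-1,-1,-1,-1,-1,-1,-1,-1,-1,-1]}'
python3 - <<'E'
from h import *
o=robot.get_obs(); p=o['position'];q=R.from_quat(o['tool_rot'])
p1,R1,lab,n=target(.6715,-.1665,.057); print(p,rel(p,q,p1,R1))
E
```

```text
time: 30.3
position: [0.5125, -0.1746, 0.3391]
tool_rot: [0.67, 0.71, 0.157, 0.147]
ft_force: [1.2, 0.0, -2.0]
grip_width: 0.032
grip_force: 40.0
[ 0.51245491 -0.17455163  0.33907268] (array([-1.2,  1.1, 69.2]), array([-0.003, -0.002,  0.   ]))
```

```bash
python3 -m jog '{"dp":[[0,0,20],[-0.5,1,45],[-0.5,1,60],[-0.5,1,69],[-0.5,1,69],[-0.5,1,69],[-0.5,1,69],[-0.5,1,69],[-0.5,1,69],[-0.5,1,69],[-0.5,1,69],[-0.5,1,69]],"delta_rot":[[0,0,0],[0,0,0],[0,0,0],[0,0,0],[0,0,0],[0,0,0],[0,0,0],[0,0,0],[0,0,0],[0,0,0],[0,0,0],[0,0,0]],"gripper":[-1,-1,-1,-1,-1,-1,-1,-1,-1,-1,-1,-1]}' 40
python3 - <<'E'
from h import *
o=robot.get_obs(); p=o['position'];q=R.from_quat(o['tool_rot'])
p1,R1,lab,n=target(.6715,-.1665,.057); print(rel(p,q,p1,R1))
C=cam('wrist',o); im=robot.camera('wrist'); h=cv2.cvtColor(im,cv2.COLOR_RGB2HSV)
w=white(im)[100:165,200:310]; n,l,s,ce=cv2.connectedComponentsWithStats(w); print('pred',proj(C,[lab]),[(st.tolist(),(c+[200,100]).round(1)) for st,c in zip(s[1:],ce[1:]) if st[4]>40])
E
python3 -m jog '{"dp":[[0,0,0],[0,0,0],[0,0,0],[0,0,0],[0,0,0],[0,0,0],[0,0,0],[0,0,0]],"delta_rot":[[0,0,0],[0,0,0],[0,0,0],[0,0,0],[0,0,0],[0,0,0],[0,0,0],[0,0,0]],"gripper":[-1,-1,-1,-1,-1,-1,-1,-1]}'
python3 -m jog '{"dp":[[0,0,-20],[0,0,-50],[0,0,-80],[0,0,-80],[0,0,-80]],"delta_rot":[[0,0,0],[0,0,0],[0,0,0],[0,0,0],[0,0,0]],"gripper":[-1,-1,-1,-1,-1]}'
python3 - <<'E'
from h import *
o=robot.get_obs(); p=o['position'];q=R.from_quat(o['tool_rot'])
print(rel(p,q,np.array([.5466,.3722,.335]),R.from_quat([.591,.807,0,0])))
E
```

```text
time: 31.5
position: [0.5429, -0.1748, 0.2782]
tool_rot: [0.67, 0.71, 0.157, 0.148]
ft_force: [-0.4, 0.3, -1.4]
grip_width: 0.0315
grip_force: 40.0
(array([ 0.9, -1. ,  1.1]), array([-0.001, -0.   ,  0.   ]))
pred [[251.82955753 165.39536387]] [([91, 24, 13, 18, 200], array([297.3, 132.7])), ([36, 37, 34, 23, 600], array([252.5, 146.7])), ([91, 50, 12, 15, 177], array([296.5, 157. ]))]
time: 32.35
position: [0.543, -0.1746, 0.2781]
tool_rot: [0.67, 0.71, 0.157, 0.148]
ft_force: [-0.4, 0.0, -2.0]
grip_width: 0.0318
grip_force: 40.0
time: 32.85
position: [0.5092, -0.1767, 0.3509]
tool_rot: [0.67, 0.71, 0.157, 0.149]
ft_force: [0.6, -0.1, -2.1]
grip_width: 0.0316
grip_force: 40.0
(array([545.9,  55.7,  43. ]), array([ 0.434,  0.055, -0.245]))
```

```bash
python3 -m jog '{"dp":[[25,3,2],[70,7,6],[120,12,9],[170,17,13],[220,22,17],[270,28,21],[320,33,25],[370,38,29],[420,43,33],[470,48,37],[515,53,41],[546,56,43]],"delta_rot":[[0,0,0],[0.04,0.005,-0.02],[0.09,0.01,-0.05],[0.13,0.015,-0.07],[0.17,0.02,-0.1],[0.22,0.028,-0.125],[0.26,0.033,-0.147],[0.3,0.038,-0.17],[0.34,0.043,-0.19],[0.38,0.048,-0.215],[0.42,0.053,-0.237],[0.434,0.055,-0.245]],"gripper":[-1,-1,-1,-1,-1,-1,-1,-1,-1,-1,-1,-1]}'; python3 -m jog '{"dp":[[0,0,0],[0,0,0],[0,0,0],[0,0,0]],"delta_rot":[[0,0,0],[0,0,0],[0,0,0],[0,0,0]],"gripper":[-1,-1,-1,-1]}'
python3 - <<'E'
from h import *
for i in range(1):
    o=robot.get_obs(); p=o['position'];q=R.from_quat(o['tool_rot']); print(p,rel(p,q,np.array([.5466,.3726,.2]),R.from_quat([.591,.807,0,0])))
    # holder fit in wrist image: grey cup, dark foot
    im=robot.camera('wrist'); cv2.imwrite('pics/w15.png',im[:,:,::-1])
    C=cam('wrist',o); h=cv2.cvtColor(im,cv2.COLOR_RGB2HSV); m=((h[...,2]<115)&(h[...,1]<90)).astype(np.uint8)
    print([d['rect'] for d in robot.search_frame('holder','wrist')],proj(C,[[.5466,.372,0],[.5466,.372,.06]]))
E
```

```text
time: 34.05
position: [0.5463, 0.3767, 0.3316]
tool_rot: [0.589, 0.808, -0.001, -0.003]
ft_force: [0.1, 0.0, -1.5]
grip_width: 0.032
grip_force: 40.0
time: 34.45
position: [0.5467, 0.3712, 0.3351]
tool_rot: [0.591, 0.806, -0.0, -0.001]
ft_force: [0.9, 0.1, -1.4]
grip_width: 0.0317
grip_force: 40.0
[0.54672048 0.37118032 0.33506909] (array([  1.3,   0.5, 135.1]), array([-0.002, -0.001, -0.002]))
[[225.3, 117.5, 282.7, 164.1]] [[252.98067462 142.64483871]
 [252.90121067 148.2361407 ]]
```

```bash
python3 -m jog '{"dp":[[1,0,30],[1,0,75],[1,0,115],[1,0,145],[1,0,170],[1,0,190],[1,0,205],[1,0,218],[1,0,226],[1,0,226]],"delta_rot":[[0,0,0],[0,0,0],[0,0,0],[0,0,0],[0,0,0],[0,0,0],[0,0,0],[0,0,0],[0,0,0],[0,0,0]],"gripper":[-1,-1,-1,-1,-1,-1,-1,-1,-1,-1]}'; python3 -m jog '{"dp":[[0,0,5],[0,0,10],[0,0,14],[0,0,15],[0,0,15]],"delta_rot":[[0,0,0],[0,0,0],[0,0,0],[0,0,0],[0,0,0]],"gripper":[-1,-1,-1,-1,-1]}'
```

```text
time: 35.55
position: [0.5458, 0.3732, 0.1086]
tool_rot: [0.591, 0.807, -0.001, -0.001]
ft_force: [0.0, -0.2, -1.6]
grip_width: 0.0317
grip_force: 40.0
time: 36.05
position: [0.5461, 0.3736, 0.0942]
tool_rot: [0.591, 0.807, -0.0, -0.001]
ft_force: [0.2, 0.4, -1.5]
grip_width: 0.0321
grip_force: 40.0
```

```bash
python3 -m jog '{"dp":[[0,0,0.5],[0,0,1],[0,0,1.5],[0,0,2],[0,0,2]],"delta_rot":[[0,0,0],[0,0,0],[0,0,0],[0,0,0],[0,0,0]],"gripper":[-1,-1,-1,-1,-1]}'
```

```text
time: 36.55
position: [0.5463, 0.3736, 0.0926]
tool_rot: [0.591, 0.807, 0.0, -0.001]
ft_force: [-0.7, -0.4, 0.4]
grip_width: 0.0318
grip_force: 40.0
```

Contact made. I'll release, withdraw and check.

```bash
python3 -m jog '{"dp":[[0,0,0],[0,0,0],[0,0,0],[0,0,0],[0,0,0],[0,0,-20],[0,0,-60],[0,0,-110],[0,0,-160],[0,0,-190],[0,0,-190],[0,0,-190]],"delta_rot":[[0,0,0],[0,0,0],[0,0,0],[0,0,0],[0,0,0],[0,0,0],[0,0,0],[0,0,0],[0,0,0],[0,0,0],[0,0,0],[0,0,0]],"gripper":[0.4,0.4,0.4,0.4,0.4,0.4,0.4,0.4,0.4,0.4,0.4,0.4]}'
python3 - <<'E'
from h import *
I={c:robot.camera(c) for c in('scene','side','wrist')}; o=robot.get_obs()
a=cv2.resize(I['scene'][140:280,110:410],None,fx=1.33,fy=1.33,interpolation=2);b=cv2.resize(I['side'][95:355,130:420],(400,359),interpolation=2);w=cv2.resize(I['wrist'],(399,299))
L=np.zeros((500,399,3),np.uint8); L[:a.shape[0]]=a[:,:399]; L[186:485]=w; Rr=np.zeros((500,400,3),np.uint8); Rr[:359]=b
cv2.imwrite('pics/end.png',np.hstack([L,Rr])[:,:,::-1])
C={c:cam(c,o) for c in I}
for col,x0 in(('red',[.667,.158,.12]),('yellow',[.671,-.1665,.057])): print(col,[fit([(C[c],mask(I[c],col),None)],BASKET,x0,z=.104,inner=INNER)[0].round(4) for c in('scene','side')])
print([d['rect'] for d in robot.search_frame('scanner','side')][:1],[d['rect'] for d in robot.search_frame('scanner','scene')][:1])
E
```

```text
time: 37.75
position: [0.5464, 0.3735, 0.2831]
tool_rot: [0.591, 0.807, 0.001, -0.0]
ft_force: [-0.1, -1.3, -0.7]
grip_width: 0.0608
grip_force: 0.0
red [array([0.6679, 0.1567, 0.1452]), array([0.6672, 0.1587, 0.1019])]
yellow [array([ 0.6709, -0.1664, -0.2582]), array([ 0.667 , -0.1692, -0.2818])]
[] [[354.3, 171.0, 374.1, 202.9]]
```

View pics/end.png

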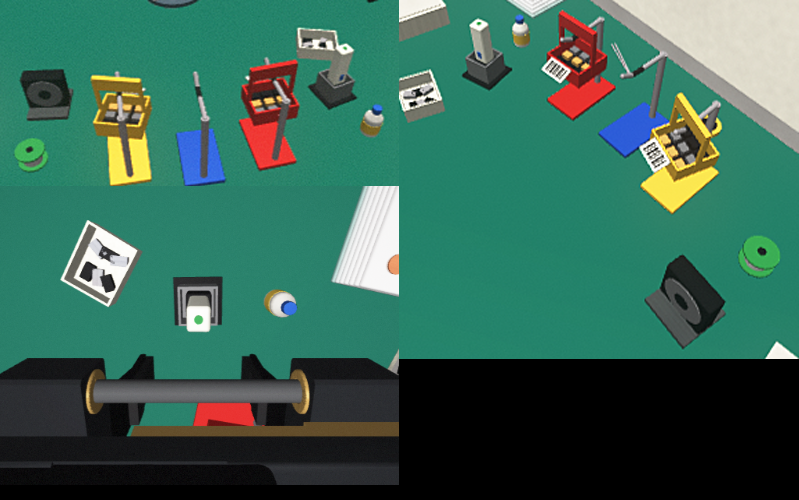

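The scanner is back in its holder, upright. The yellow basket, though, has been knocked on its hook and is now yawed about -0.27 instead of +0.06. I'll measure it close up and straighten it.

```bash
python3 -m jog '{"dp":[[-25,-2,-15],[-70,-6,-27],[-118,-10,-27],[-166,-14,-27],[-214,-18,-27],[-262,-22,-27],[-310,-26,-27],[-358,-30,-27],[-406,-34,-27],[-454,-38,-27],[-502,-42,-27],[-545,-46,-27]],"delta_rot":[[0,0,0],[0,0,0.05],[0,0,0.1],[0,0,0.15],[0,0,0.2],[0,0,0.26],[0,0,0.32],[0,0,0.38],[0,0,0.44],[0,0,0.5],[0,0,0.55],[0,0,0.577]],"gripper":[0.2,0.2,0,0,0,0,-0.3,-0.3,-0.3,-0.3,-0.3,-0.3]}'; python3 -m jog '{"dp":[[-8,-1,0],[-8,-1,0],[-8,-1,0],[-8,-1,0]],"delta_rot":[[0,0,0],[0,0,0],[0,0,0],[0,0,0]],"gripper":[-0.3,-0.3,-0.3,-0.3]}'
python3 - <<'E'
from h import *
o=robot.get_obs();q=R.from_quat(o['tool_rot']); print(o['position'],'yaw',np.arctan2(*q.as_matrix()[[1,0],1]))
C={c:cam(c,o) for c in('scene','side','wrist')}; I={c:robot.camera(c) for c in C}
for c in C: print(c,fit([(C[c],mask(I[c],'yellow'),None)],BASKET,[.669,-.168,-.27],z=.104,inner=INNER))
# bar alone via wrist: top face of bar at z=.232
cv2.imwrite('pics/w17.png',I['wrist'][:,:,::-1])
TOP=[box(-6,6,-51,51,200,232)]
m=mask(I['wrist'],'yellow'); b=proj(C['wrist'],[[.669,-.168,.232]])[0]; print('bar px',b)
Rz=R.from_euler('z',-.27); print('pred bar ends',proj(C['wrist'],[np.array([.669,-.168,.232])+Rz.apply([0,s*.051,0]) for s in(-1,1)]).round(0).tolist())
E
```

```text
time: 39.2
position: [0.6669, -0.1625, 0.3073]
tool_rot: [0.797, 0.604, -0.001, -0.001]
ft_force: [0.7, 0.6, -0.9]
grip_width: 0.0308
grip_force: 0.0
time: 39.6
position: [0.6637, -0.1654, 0.3087]
tool_rot: [0.795, 0.606, -0.0, -0.001]
ft_force: [0.3, -0.1, 0.4]
grip_width: 0.0305
grip_force: 0.0
[ 0.66372586 -0.16540765  0.30874564] yaw -0.2683181027339939
scene (array([ 0.67085397, -0.16860512, -0.28570249]), np.float64(0.31149535466745315))
side (array([ 0.66786532, -0.16823463, -0.31471916]), np.float64(0.4909692263445499))
wrist (array([ 0.67370691, -0.16228767, -0.26740931]), np.float64(1.1434245660881175))
bar px [259.41540962 185.87873788]
pred bar ends [[259.0, 240.0], [260.0, 126.0]]
```

Run:
```python
from h import *
im=cv2.imread('pics/w17.png')[:,:,::-1].copy(); m=mask(im,'yellow')
for r in range(120,210,10): print(r,''.join('#' if v else '.' for v in m[r,205:330]), )
g=cv2.cvtColor(im,cv2.COLOR_RGB2GRAY)
for r in(130,150,170,190): print(r,g[r,240:282].tolist())
```

```text
120 .................................................#############................................................#..............
130 .................###.............................#............##.......................#####.....................#...........
140 .................###.............................#............##.......................####..................................
150 .................###......##############.........#...........##.......................#####.................#................
160 .................###.............................#...........##..............................................................
170 .................###............................#............##......................#####...................................
180 .................###...........................##............#......................#####....................................
190 ................................................#...........##......................####.....................................
200 .................################################...........############################.....................................
130 [242, 241, 242, 241, 231, 65, 59, 61, 60, 58, 56, 120, 214, 207, 213, 241, 243, 244, 243, 243, 243, 243, 243, 243, 242, 242, 241, 228, 174, 54, 52, 54, 47, 55, 57, 55, 57, 55, 53, 56, 55, 54]
150 [104, 104, 101, 101, 89, 54, 56, 52, 53, 51, 55, 60, 69, 127, 223, 241, 243, 243, 243, 243, 243, 242, 242, 242, 242, 241, 236, 204, 56, 52, 51, 36, 22, 19, 17, 17, 26, 20, 24, 20, 17, 22]
170 [51, 55, 51, 50, 52, 51, 54, 45, 52, 48, 37, 31, 45, 171, 239, 242, 243, 243, 243, 242, 242, 242, 242, 242, 242, 240, 219, 111, 53, 48, 48, 48, 51, 52, 51, 135, 235, 234, 231, 227, 217, 211]
190 [236, 239, 238, 231, 148, 49, 48, 47, 49, 51, 107, 204, 200, 219, 241, 242, 243, 242, 242, 242, 242, 242, 241, 241, 240, 231, 191, 47, 47, 44, 45, 48, 45, 48, 48, 44, 45, 47, 46, 46, 48, 50]
```

```bash
python3 -m jog '{"dp":[[-1,6,15],[-1,6,40],[-1,6,65],[-1,6,85],[-1,6,100],[-1,6,112],[-1,6,118],[-1,6,120],[-1,6,120]],"delta_rot":[[0,0,0.02],[0,0,0.02],[0,0,0.02],[0,0,0.02],[0,0,0.02],[0,0,0.02],[0,0,0.02],[0,0,0.02],[0,0,0.02]],"gripper":[-0.3,-0.3,-0.3,-0.3,-0.3,-0.3,-0.3,-0.3,-0.3]}'
python3 -m jog '{"dp":[[0,0,0],[0,0,0],[0,0,0],[0,0,0],[0,0,0],[0,0,0],[0,0,0],[0,0,0]],"delta_rot":[[0,0,0],[0,0,0],[0,0,0],[0,0,0],[0,0,0],[0,0,0],[0,0,0],[0,0,0]],"gripper":[-1,-1,-1,-1,-1,-1,-1,-1]}' 15
python3 - <<'E'
from h import *
o=robot.get_obs();q=R.from_quat(o['tool_rot']); p=o['position']; yaw=np.arctan2(*q.as_matrix()[[1,0],1]); print(p,'yaw',yaw,.056-yaw)
print('to seat',q.inv().apply([.671-p[0],-.1663-p[1],0])*1e3)
E
```

```text
time: 40.65
position: [0.6696, -0.17, 0.189]
tool_rot: [0.802, 0.597, -0.0, -0.0]
ft_force: [0.2, 0.5, 0.4]
grip_width: 0.0304
grip_force: 0.0
time: 41.45
position: [0.669, -0.1699, 0.1894]
tool_rot: [0.802, 0.597, -0.0, -0.001]
ft_force: [-2.1, 0.7, 4.1]
grip_width: 0.0117
grip_force: 15.0
[ 0.66901667 -0.16993964  0.18936616] yaw -0.29046382320168496 0.34646382320168495
to seat [ 4.05520199e+00  8.57867772e-01 -3.94361271e-04]
```

```bash
python3 -m jog '{"dp":[[0,0,0],[0,0,-2],[0,0,-5],[0,0,-5],[1,0,-5],[2,1,-5],[2,1,-5],[2,1,-5],[2,1,-5],[2,1,-3],[2,1,-1],[2,1,-1]],"delta_rot":[[0,0,0],[0,0,0],[0,0,0],[0,0,-0.1],[0,0,-0.2],[0,0,-0.3],[0,0,-0.346],[0,0,-0.346],[0,0,-0.346],[0,0,-0.346],[0,0,-0.346],[0,0,-0.346]],"gripper":[-1,-1,-1,-1,-1,-1,-1,-1,-1,-1,-1,-1]}' 40
python3 - <<'E'
from h import *
o=robot.get_obs();q=R.from_quat(o['tool_rot']); p=o['position']; yaw=np.arctan2(*q.as_matrix()[[1,0],1]); print(p,'yaw',yaw)
print('to seat',q.inv().apply([.671-p[0],-.1663-p[1],0])*1e3)
C={c:cam(c,o) for c in('scene','side')}; I={c:robot.camera(c) for c in C}
for c in C: print(c,fit([(C[c],mask(I[c],'yellow'),None)],BASKET,[.671,-.1665,.05],z=.104,inner=INNER))
E
```

```text
time: 42.65
position: [0.6709, -0.1684, 0.1897]
tool_rot: [0.687, 0.726, -0.0, -0.001]
ft_force: [0.6, -0.9, -2.3]
grip_width: 0.0116
grip_force: 40.0
[ 0.67089152 -0.16836548  0.18973049] yaw 0.05518885315932094
to seat [2.05635575e+00 2.22250092e-01 1.41975724e-03]
scene (array([ 0.7016558 , -0.16498754,  0.05555401]), np.float64(0.40581320003702676))
side (array([ 0.64225031, -0.18332909,  0.90591267]), np.float64(0.5028693447217403))
```

```bash
python3 -m jog '{"dp":[[0,0,0.5],[0,0,1],[0,0,1.5],[0,0,1.5]],"delta_rot":[[0,0,0],[0,0,0],[0,0,0],[0,0,0]],"gripper":[-1,-1,-1,-1]}'
```

```text
time: 43.15
position: [0.671, -0.1684, 0.1894]
tool_rot: [0.687, 0.726, 0.0, -0.0]
ft_force: [-2.6, 0.7, 3.9]
grip_width: 0.0113
grip_force: 40.0
```

```bash
python3 -m jog '{"dp":[[0,0,0],[0,0,0],[0,0,0],[0,0,0],[0,0,-20],[0,0,-60],[0,0,-110],[0,0,-140],[0,0,-140]],"delta_rot":[[0,0,0],[0,0,0],[0,0,0],[0,0,0],[0,0,0],[0,0,0],[0,0,0],[0,0,0],[0,0,0]],"gripper":[-0.5,-0.5,-0.5,-0.5,-0.4,-0.3,-0.2,0,0]}'
python3 -m jog '{"dp":[[0,-40,0],[0,-85,0],[0,-130,0],[0,-160,0],[0,-160,0],[0,-160,0]],"delta_rot":[[0,0,0],[0,0,0],[0,0,0],[0,0,0],[0,0,0],[0,0,0]],"gripper":[0,0,0,0,0,0]}'
python3 - <<'E'
from h import *
o=robot.get_obs()
C={c:cam(c,o) for c in('scene','side')}; I={c:robot.camera(c) for c in C}
for col,x0 in(('red',[.667,.158,.12]),('yellow',[.671,-.1665,.057])):
    print(col,[fit([(C[c],mask(I[c],col),None)],BASKET,x0,z=.104,inner=INNER)[0].round(4) for c in C])
for n in('scanner','reel','flux','carton'): print(n,[[np.round(d['rect']).tolist() for d in robot.search_frame(n,c)][:1] for c in C])
lab=target(.671,-.168,.056)[2]; uv=proj(C['side'],[lab])[0]; w=white(I['side']); x0,y0=int(uv[0])-28,int(uv[1])-28; n,l,s,ce=cv2.connectedComponentsWithStats(cv2.morphologyEx(w[y0:y0+56,x0:x0+56],cv2.MORPH_CLOSE,np.ones((4,4),np.uint8))); print(uv,[(st.tolist(),(c+[x0,y0]).round(1)) for st,c in zip(s[1:],ce[1:]) if st[4]>60])
E
```

```text
time: 44.05
position: [0.674, -0.1696, 0.3352]
tool_rot: [0.687, 0.726, 0.002, 0.005]
ft_force: [0.9, 0.7, 0.3]
grip_width: 0.041
grip_force: 0.0
time: 44.65
position: [0.511, -0.1773, 0.3281]
tool_rot: [0.688, 0.726, 0.0, -0.001]
ft_force: [-0.2, -0.3, 0.8]
grip_width: 0.0436
grip_force: 0.0
red [array([0.6678, 0.1566, 0.1468]), array([0.6669, 0.1593, 0.1027])]
yellow [array([ 0.6705, -0.1683,  0.0642]), array([ 0.6703, -0.1666,  0.0626])]
scanner [[[355.0, 168.0, 376.0, 204.0]], [[307.0, 163.0, 363.0, 230.0]]]
reel [[[123.0, 245.0, 145.0, 270.0]], [[376.0, 263.0, 404.0, 296.0]]]
flux [[[381.0, 222.0, 399.0, 242.0]], []]
carton [[[330.0, 161.0, 364.0, 188.0]], [[125.0, 147.0, 164.0, 184.0]]]
[320.4664674  213.35929457] [([32, 3, 17, 20, 118], array([332.7, 197.5])), ([16, 17, 27, 25, 339], array([321.1, 213.9]))]
```

```bash
python3 -c "
from rig import robot
print(robot.hand_in())"
```

```text
the job is handed in; nothing more can be done
None
```

I handed the job in: the red and yellow baskets hang straight on their own hooks (there was no blue one), I held the scanner on red then yellow for over a second each (no read confirmation available), and it is back in its holder; yellow was knocked askew after its scan, so I re-hung it straight and did not rescan it.

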